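Pop the catch of the broad spice jar and bring its sprung lid up under control

TASK

In the pulled-out drawer under the hob, open the broad square glass jar, the one with the cinnamon sticks and a catch paddle on its front edge. Feel for the paddle and press it gently down until the catch lets go, keeping another finger just over the lid so that the sprung lid comes up against it and does not fly open; then let it up steadily to its stop and leave it standing fully open, with the jar upright in its place and the smaller jars and the salt pig left alone.

Things in the scene. Friction and masses are not known exactly. Their poses are not given: they have to be found in the camera images.
- jar: The broad jar: square glass, 82 x 82 mm, 54 mm high, with cinnamon sticks; loose, 0.5 to 0.7 kg in all, on the middle of three treads, left or right of a smaller jar. Origin: centre of its underside; z up; x from the catch in front to the lid's hinge behind; y along the hinge. Its white cap is pushed in tight on a gasket, 0 to 8 mm proud of the rim: that height C is not measured; find it by touch.
- lid (a joint): Angle of the lid, rad: 0 shut; its front edge swings up and back (+x) to a stop at 1.40, 10 degrees short of upright. Hinge axis at x = +36, z = 70 mm + C from the jar's origin. Shut, the flat white lid spans x -18 to +36, y -31 to +31 mm, its top at z = 76 mm + C; 10 mm thick. A spring opens it: 0.10 N m shut, 0.05 at the stop (3 to 1.5 N at 33 mm); left free it flies open in 0.1 s.
- catch (a joint): Angle of the catch, a rocker, rad: 0 at rest; stop 0.30. White paddle, x -58 to -29, y -13 to +13 mm from the jar's origin, top at z = 66 mm + C, 10 mm below the lid's top; pivot at x -26, z 60 + C. Pressed at x -49 it frees the lid about 5.5 mm down and stops at 7; it takes 2 N at first, 4 to 6 at release; springs back. Behind it a hook 75.5 + C high, x -28 to -19, leans 5 mm forward as it opens.
- riser: Stainless riser fixed in the drawer, 290 mm wide in y, three treads 94 mm deep, 12, 37 and 62 mm high, rising towards its +x; a 5 mm lip on each tread's front edge. Origin: centre of its underside, under the middle tread.
- jar_side: Bystander: small square glass jar with a plain white flip lid, 60 x 60 x 58 mm, on the middle tread beside the broad jar, 140 mm from it centre to centre. Origin: centre of its underside.
- jar_back: Bystander: the same small jar on the top tread, behind; it may stand straight behind the broad jar, its top within 7 mm of the height of the broad jar's shut lid. Origin: centre of its underside.
- jar_front: Bystander: the same small jar on the lowest tread, in front. Origin: centre of its underside.
- salt_pig: Bystander: white stoneware salt pig, 88 mm across, 106 mm high, in the front part of the drawer. Origin: centre of its underside.
Mind the look-alikes: they are no part of the job. What is shaped like the jar but pink is not meant.

How it is judged:
By the outcome, as a careful person would: the job done as asked, in the order asked, and still so for the second after the job is handed in, with the robot touching nothing.
It also fails if it takes over 40 s, if anything falls off the work surface, if the arm or the gripper's body presses on something with over 40 N, if the wrist force passes 120 N, or if a joint passes its speed limit or range.

ROBOT

A 6-joint arm with a two-finger parallel gripper is mounted at the origin on the work surface. World frame = base frame: x ahead of the robot, y to its left, z up, the work surface at z = 0. Lengths are in m, angles in rad, forces in N, time in s.
With the tool pointing down it reaches from about 0.3 to 1 m from the base axis. Payload 5.1 kg.
Tool frame: the origin (TCP) lies midway between the tips of the shut fingers; the grasp point (between the pads) lies 19 mm behind it; z points along the fingers, x is the direction in which the jaws open and shut, and the axes are right-handed (so a half turn about z gives the same grasp; the last joint's range is limited). The gripper opens to 95 mm and grips with 3 to 60 N. Pads are 20 mm wide; open, the fingers measure 119 mm over their backs; the gripper's body (75 mm by 180 mm) begins 59 mm behind the grasp point.
Start: joints at [1.097, 0.124, 1.65, -0, 1.367, -0.083], TCP at [0.248, 0.601, 0.18] pointing down, gripper open.
Joint ranges: [-2.61, 2.61], [-1.02, 2.33], [0.03, 2.71], [-1.35, 4.49], [0.32, 2.68], [-2.91, 2.91]. Speed limits (rad/s): [2.57, 2.57, 3.14, 3.14, 3.14, 3.14].

INTERFACE

Orientations are given as [roll, pitch, yaw] about the fixed x, y, z axes, in that order (R = Rz(yaw) Ry(pitch) Rx(roll)).
In Python, from workcell import sense, snapshot, sign_off gives the robot as it stands.
- The arm moves only by the tool servo_tool, never from a script. Its arguments are lists of equal length, an entry for each row: "xyz": the shift along the tool's x, y, z in mm, a list of three; "turn": the turn, a rotation vector about the tool's x, y, z in rad, a list of three; "claw": the finger opening in mm, from 0 to 95.1. In form: {"xyz": [[x, y, z], ...], "turn": [[ax, ay, az], ...], "claw": [claw, ...]}. A call has 1 to 8 rows; each row shifts and turns the commanded pose from where the row before left it, along the tool's axes as they then stand; what a row does not reach is not made up. A row lasts 1/12 s, in which the tool goes at most 41.7 mm and 7.16 degrees, less where a joint would pass 70% of its speed; a pose out of reach is approached as far as the arm can. A call with a gripper value outside its range is refused whole. The fingers move at their own pace and stop on an object; "newtons" is the grip in N (left out, the last holds). Time passes only in rows, so rows that do not move let the fingers close. It gives the time, the measured TCP pose, the force and the opening at its end, in the units of the state.
- sense(): the state, without advancing time (a new reading comes with each control period).
- snapshot(name): name is "scene" or "top" or "wrist"; returns a dict with "color" (480x640x3 uint8, blue, green, red), "intrinsics" (3x3 intrinsics, pixels), "pose" (4x4, takes a point from camera to world coordinates). Camera axes: x right, y down, z forward; pixel columns grow to the right and rows downward; lengths in m; the calibration is good to about 2 mm. A picture is of the moment at which its call begins. There is no depth.
- sign_off(): hands the job in, once; it reports no verdict.
The state is a dict: "time_s": time; "qpos": joint angles; "qd": joint speeds; "joint_torque": joint torques, N m; "tcp_pos": TCP position; "eef_rot": TCP orientation; "ft_force": force on the tool from outside, world axes, zero at the start; "torque": the same for the moment, N m; "width": finger opening in m.
Only numpy, scipy, OpenCV 4.12 (cv2) and the standard library are available. Lean on these libraries where they do the work, as an engineer would, in place of code of your own. Each camera call takes 0.05 s, during which the arm holds its last target. There are 200 camera calls.

## Working session

There is one attempt and no reset: what is moved stays moved. The work goes in short steps, Python scripts to look and compute and a tool call to move; the robot and the scene stay as the last step left them, time stands still between calls to the robot, and variables do not carry over. Pictures are saved under pics/ and viewed, about 8 in all and at most 12, crops included, and the job is handed in when it is done.

Besides the shell and the picture viewer there is one more tool, called by a JSON object that holds its "fn" and its "kwargs". servo_tool: Moves the arm, as the interface text tells. Its arguments: {"type":"object","properties":{"xyz":{"type":"array"},"turn":{"type":"array"},"claw":{"type":"array"},"newtons":{"type":"number"}},"required":["xyz","turn","claw"]}

```bash
mkdir -p pics; ls
python3 - <<'E'
from workcell import sense,snapshot
import cv2,numpy as np,pickle
s=sense();print({k:np.round(v,3) for k,v in s.items()})
d={}
for n in("scene","top"):
    r=snapshot(n);d[n]=r;cv2.imwrite(f"pics/{n}0.png",r["color"]);print(n,np.round(r["intrinsics"],1).tolist(),np.round(r["pose"],3).tolist())
pickle.dump(d,open("d0.pkl","wb"))
E
```

```text
pics
{'time_s': np.float64(0.0), 'qpos': array([ 1.097,  0.124,  1.652, -0.   ,  1.367, -0.083]), 'qd': array([ 0.002, -0.003,  0.002, -0.   ,  0.001, -0.   ]), 'joint_torque': array([-1.0000e-03, -4.1760e+01, -3.5994e+01,  7.7000e-02,  4.9000e-02,
       -0.0000e+00]), 'tcp_pos': array([0.247, 0.6  , 0.179]), 'eef_rot': array([-3.141e+00,  2.000e-03,  1.180e+00]), 'ft_force': array([ 0.536, -0.504,  0.883]), 'torque': array([-0.016,  0.006,  0.053]), 'width': np.float64(0.095)}
scene [[493.3, 0.0, 323.2], [0.0, 493.3, 237.4], [0.0, 0.0, 1.0]] [[0.037, 0.657, -0.753, 1.394], [0.999, -0.012, 0.039, 0.134], [0.017, -0.754, -0.657, 0.867], [0.0, 0.0, 0.0, 1.0]]
top [[522.9, 0.0, 317.7], [0.0, 522.9, 242.3], [0.0, 0.0, 1.0]] [[-0.029, -0.997, 0.076, 0.414], [-1.0, 0.029, -0.008, 0.202], [0.006, -0.077, -0.997, 1.379], [0.0, 0.0, 0.0, 1.0]]
```

View pics/scene0.png

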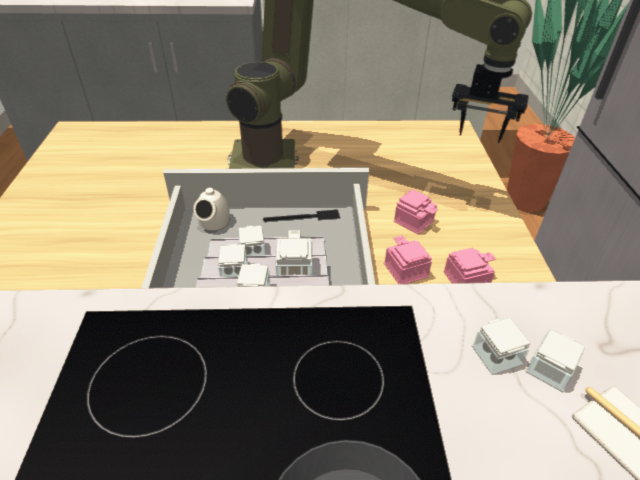

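View pics/top0.png

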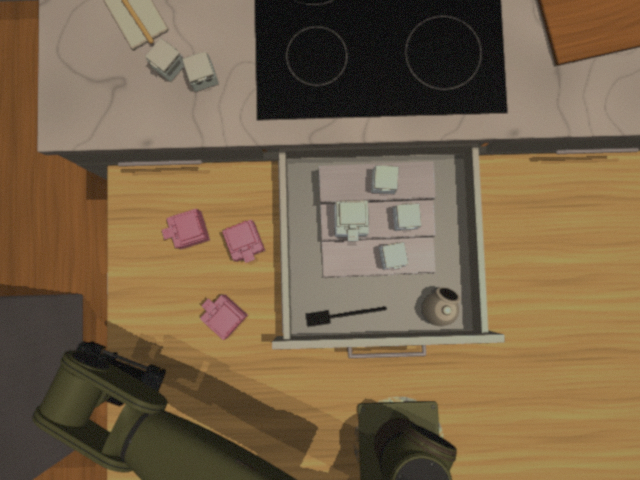

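The drawer is straight ahead of the robot. In the top view the broad jar is at about (352,218), with its paddle towards the robot at (352,237). The small jars are at (385,179), (407,216) and (394,256), and the salt pig is at (440,306). I'll zoom in on both views.

Run:
```python
import cv2,pickle,numpy as np
d=pickle.load(open("d0.pkl","rb"))
a=cv2.resize(d["top"]["color"][150:290,300:440],(560,560),interpolation=cv2.INTER_CUBIC)
b=cv2.resize(d["scene"]["color"][220:290,190:340],None,fx=3.7,fy=3.7,interpolation=cv2.INTER_CUBIC)
cv2.imwrite("pics/c1.png",a);cv2.imwrite("pics/c2.png",b)
```

```text
(no output)
```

View pics/c1.png

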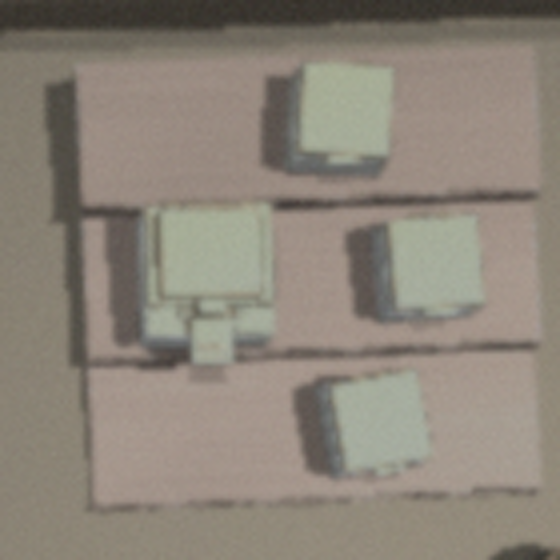

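```bash
cat > h.py <<'E'
import cv2,numpy as np
def ray(r,u,v):
    K=r["intrinsics"];P=r["pose"];d=P[:3,:3]@np.linalg.solve(K,[u,v,1.]);return P[:3,3],d/np.linalg.norm(d)
def onz(r,u,v,z):
    o,d=ray(r,u,v);return o+d*(z-o[2])/d[2]
def tri(rs):
    A=0;b=0
    for o,d in rs:
        M=np.eye(3)-np.outer(d,d);A=A+M;b=b+M@o
    p=np.linalg.solve(A,b);return p,[np.linalg.norm((np.eye(3)-np.outer(d,d))@(p-o)) for o,d in rs]
E
python3 - <<'E'
import pickle
from h import *
d=pickle.load(open("d0.pkl","rb"))
c=lambda u,v:(300+(u+.5)/4-.5,150+(v+.5)/4-.5)
for z in(.1,.13):
  for p in[(162,207),(263,206),(264,297),(163,297),(192,365),(234,364),(305,64),(392,66)]:print(z,p,np.round(onz(d["top"],*c(*p),z),4))
# scene: rough lid centre (293,247)
print(tri([ray(d["top"],*c(213,252)),ray(d["scene"],293,246)]))
E
```

```text
0.1 (162, 207) [0.612  0.1334 0.1   ]
0.1 (263, 206) [0.6109 0.071  0.1   ]
0.1 (264, 297) [0.5544 0.0725 0.1   ]
0.1 (163, 297) [0.5562 0.1346 0.1   ]
0.1 (192, 365) [0.5137 0.1182 0.1   ]
0.1 (234, 364) [0.5136 0.0924 0.1   ]
0.1 (305, 64) [0.699  0.0418 0.1   ]
0.1 (392, 66) [ 0.6962 -0.0122  0.1   ]
0.13 (162, 207) [0.6074 0.135  0.13  ]
0.13 (263, 206) [0.6063 0.0741 0.13  ]
0.13 (264, 297) [0.5511 0.0755 0.13  ]
0.13 (163, 297) [0.5528 0.1362 0.13  ]
0.13 (192, 365) [0.5114 0.1201 0.13  ]
0.13 (234, 364) [0.5113 0.0949 0.13  ]
0.13 (305, 64) [0.6923 0.0455 0.13  ]
0.13 (392, 66) [ 0.6896 -0.0072  0.13  ]
(array([0.57900856, 0.10739781, 0.1318595 ]), [np.float64(0.002042714280380652), np.float64(0.0020427142803806685)])
```

View pics/c2.png

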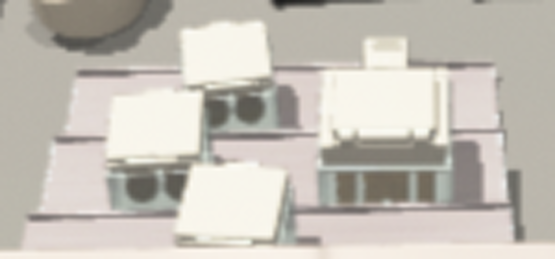

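The lid top is at z≈0.13, and the jar centre is about (0.575, 0.105) with yaw about -0.025. My plan is to put the jaws along the jar's x axis with the tool tilted, so the front finger is about 17 mm lower. The front finger then presses the paddle while the rear finger sits just over the lid. First I'll raise the arm and turn the tool.

{"fn": "servo_tool", "kwargs": {"xyz": [[0, 0, -40], [0, 0, -40], [0, 0, -40], [0, 0, 0], [0, 0, 0], [0, 0, 0], [0, 0, 0], [0, 0, 0]], "turn": [[0, 0, 0.1], [0, 0, 0.12], [0, 0, 0.12], [0, 0, 0.12], [0, 0, 0.12], [0, 0, 0.12], [0, 0, 0.12], [0, 0, 0.12]], "claw": [90, 80, 70, 60, 50, 45, 45, 45]}}

```text
time_s: 0.77
tcp_pos: [0.2475, 0.6007, 0.2997]
eef_rot: [3.141, 0.001, 0.234]
ft_force: [0.1, -0.9, -0.1]
width: 0.0487
```

{"fn": "servo_tool", "kwargs": {"xyz": [[0, 0, 0], [0, 0, 0], [0, 0, 0], [0, 0, 0]], "turn": [[0, 0, 0.12], [0, 0, 0.12], [0, 0, 0.024], [0, 0, 0]], "claw": [45, 45, 45, 45]}}

```text
time_s: 1.1
tcp_pos: [0.2475, 0.6008, 0.2998]
eef_rot: [3.141, 0.0, -0.022]
ft_force: [-0.1, -0.2, 0.1]
width: 0.0448
```

{"fn": "servo_tool", "kwargs": {"xyz": [[16.5, 35, 0], [16.5, 35, 0], [16.5, 35, 0], [16.5, 35, 0], [16.5, 35, 0], [16.5, 35, 0], [16.5, 35, 0], [16.5, 35, 0]], "turn": [[0, 0, 0], [0, 0, 0], [0, 0, 0], [0, 0, 0], [0, 0, 0], [0, 0, 0], [0, 0, 0], [0, 0, 0]], "claw": [45, 45, 45, 45, 45, 45, 45, 45]}}

```text
time_s: 1.77
tcp_pos: [0.3731, 0.3161, 0.3003]
eef_rot: [-3.142, -0.0, -0.021]
ft_force: [0.9, 0.9, 0.8]
width: 0.0453
```

{"fn": "servo_tool", "kwargs": {"xyz": [[16.5, 35, 0], [16.5, 35, 0], [16.5, 35, 0], [16.5, 35, 0], [16.5, 35, 0], [16.5, 35, 0], [0, 0, 0], [0, 0, 0]], "turn": [[0, 0, 0], [0, 0, 0], [0, 0, 0], [0, 0, 0], [0, 0, 0], [0, 0, 0], [0, 0, 0], [0, 0, 0]], "claw": [45, 45, 45, 45, 45, 45, 45, 45]}}

```text
time_s: 2.43
tcp_pos: [0.4671, 0.1041, 0.3001]
eef_rot: [-3.141, 0.001, -0.026]
ft_force: [0.3, -0.1, -0.8]
width: 0.0451
```

Run:
```python
from workcell import sense,snapshot
import cv2,numpy as np,pickle
s=sense();print(s["time_s"],s["tcp_pos"],s["eef_rot"],s["qpos"])
r=snapshot("wrist");cv2.imwrite("pics/w1.png",r["color"]);pickle.dump(r,open("w1.pkl","wb"));print(np.round(r["intrinsics"],1).tolist(),np.round(r["pose"],3).tolist())
```

```text
2.4333 [0.46708718 0.10405845 0.30007429] [-3.14130726e+00  7.68092011e-04 -2.61152828e-02] [ 1.06694586e-01 -3.10451533e-01  1.85685428e+00  3.84709991e-04
  1.59591344e+00  1.32819501e-01]
[[410.2, 0.0, 318.1], [0.0, 410.2, 244.9], [0.0, 0.0, 1.0]] [[1.0, -0.026, -0.007, 0.469], [-0.027, -0.972, -0.232, 0.17], [-0.001, 0.232, -0.973, 0.505], [0.0, 0.0, 0.0, 1.0]]
```

View pics/w1.png

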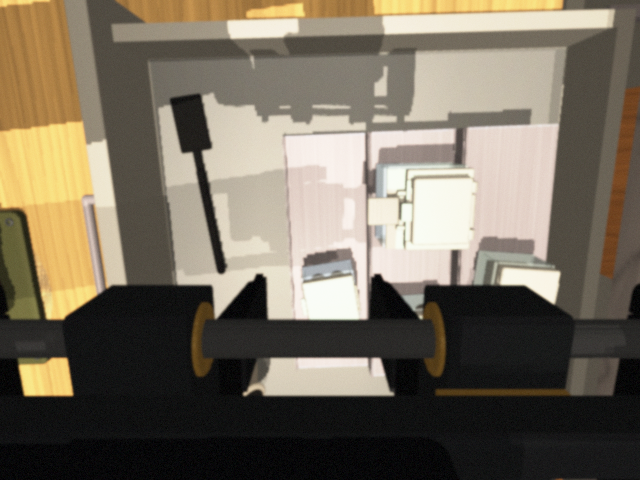

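The lid spans about (413–473, 173–248), and the paddle about (368–398, 197–223). I'll triangulate these against the top view.

Run:
```python
import pickle
from h import *
d=pickle.load(open("d0.pkl","rb"));w=pickle.load(open("w1.pkl","rb"))
c=lambda u,v:(300+(u+.5)/4-.5,150+(v+.5)/4-.5)
for a,b in[((163,297),(415,176)),((264,297),(412,248)),((263,206),(472,247)),((162,207),(473,173)),((192,365),(368.5,197)),((234,364),(369,223))]:
  p,e=tri([ray(d["top"],*c(*a)),ray(w,*b)]);print(np.round(p,4),np.round(e,4))
g=w["color"][160:270,355:490]
cv2.imwrite("pics/w1c.png",cv2.resize(g,None,fx=5,fy=5,interpolation=cv2.INTER_CUBIC))
for z in(.115,.12,.125):
  print(z,[np.round(onz(w,*b,z)[:2],4).tolist() for b in[(368.5,197),(369,223)]])
```

```text
[0.5523 0.1399 0.1397] [0.0032 0.0032]
[0.5509 0.0773 0.1405] [0.0011 0.0011]
[0.6052 0.0766 0.1419] [0.0015 0.0015]
[0.6081 0.1391 0.1272] [0.0043 0.0043]
[0.5159 0.1189 0.0936] [0.002 0.002]
[0.5161 0.0926 0.0927] [0.0021 0.0021]
0.115 [[0.5149, 0.1227], [0.5154, 0.0975]]
0.12 [[0.5143, 0.1233], [0.5148, 0.0984]]
0.125 [[0.5137, 0.1239], [0.5142, 0.0994]]
```

View pics/w1c.png

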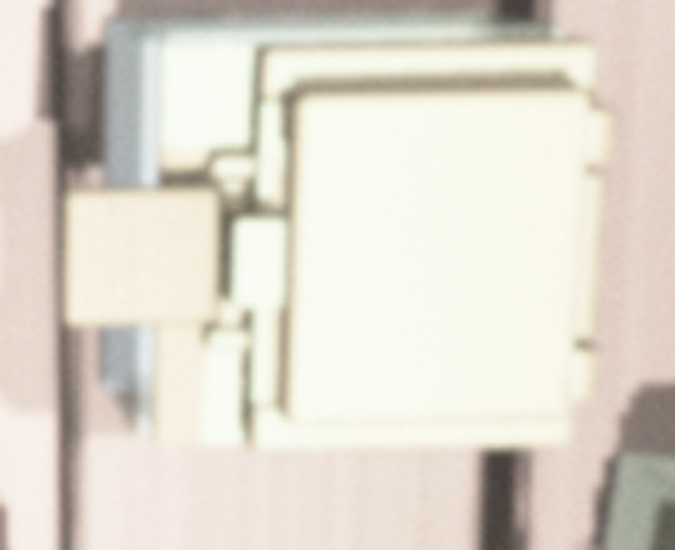

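Run:
```python
import pickle
from h import *
d=pickle.load(open("d0.pkl","rb"));w=pickle.load(open("w1.pkl","rb"))
c=lambda u,v:(300+(u+.5)/4-.5,150+(v+.5)/4-.5)
e_=lambda u,v:(355+(u+.5)/5-.5,160+(v+.5)/5-.5)
for a,b in[((163,297),(293,95)),((264,297),(290,420)),((263,206),(572,417)),((162,207),(588,90)),((192,365),(65,190)),((234,364),(65,325))]:
  p,e=tri([ray(d["top"],*c(*a)),ray(w,*e_(*b))]);print(np.round(p,4),np.round(e,4))
for z in(.11,.12,.13):
  print(z,[np.round(onz(w,*e_(*b),z)[:2],4).tolist() for b in[(65,190),(65,325),(218,190),(220,323),(293,95),(290,420),(572,417),(588,90)]])
```

```text
[0.5535 0.138  0.1284] [0.002 0.002]
[0.5536 0.0768 0.1255] [0.0026 0.0026]
[0.6083 0.0754 0.1245] [0.0023 0.0023]
[0.6084 0.1369 0.1253] [0.0022 0.0022]
[0.5156 0.1184 0.0912] [0.0014 0.0014]
[0.5147 0.0928 0.1004] [0.0012 0.0012]
0.11 [[0.5147, 0.1215], [0.5147, 0.095], [0.5441, 0.1207], [0.545, 0.0946], [0.5581, 0.1384], [0.5592, 0.0747], [0.615, 0.0738], [0.6143, 0.1379]]
0.12 [[0.5135, 0.1227], [0.5135, 0.0969], [0.5422, 0.1219], [0.5431, 0.0965], [0.5558, 0.1392], [0.5569, 0.0771], [0.6113, 0.0762], [0.6106, 0.1387]]
0.13 [[0.5123, 0.124], [0.5123, 0.0988], [0.5403, 0.1232], [0.5411, 0.0984], [0.5536, 0.1401], [0.5546, 0.0795], [0.6076, 0.0787], [0.6069, 0.1395]]
```

Jar at about (0.572, 0.107), yaw about -0.02. The paddle top is at z≈0.116 and the lid top at z≈0.126. I'll tilt the tool by 0.34 rad and move to about 40 mm above contact.

{"fn": "servo_tool", "kwargs": {"xyz": [[0, 0, 0], [0, 0, 0], [0, 0, 0], [26, -2, 9], [26, -2, 9], [26, -1, 9], [0, 0, 0], [0, 0, 0]], "turn": [[0, 0.12, 0], [0, 0.12, 0], [0, 0.1, 0], [0, 0, 0], [0, 0, 0], [0, 0, 0], [0, 0, 0], [0, 0, 0]], "claw": [50, 50, 50, 50, 50, 50, 50, 50]}}

```text
time_s: 3.15
tcp_pos: [0.549, 0.1103, 0.3001]
eef_rot: [3.141, -0.338, -0.021]
ft_force: [0.4, 0.5, -0.8]
width: 0.0498
```

{"fn": "servo_tool", "kwargs": {"xyz": [[-11, 0, 32], [-11, 0, 32], [-11, 0, 32], [-11, 0, 32], [0, 0, 0], [0, 0, 0], [0, 0, 0]], "turn": [[0, 0, 0], [0, 0, 0], [0, 0, 0], [0, 0, 0], [0, 0, 0], [0, 0, 0], [0, 0, 0]], "claw": [50, 50, 50, 50, 50, 50, 50]}}

```text
time_s: 3.73
tcp_pos: [0.5515, 0.1094, 0.1683]
eef_rot: [-3.141, -0.343, -0.023]
ft_force: [-0.1, -1.4, 0.7]
width: 0.0502
```

Run:
```python
from workcell import sense,snapshot
import cv2,numpy as np,pickle
s=sense();print(s["time_s"],s["tcp_pos"],s["eef_rot"],s["ft_force"],s["width"])
r=snapshot("wrist");pickle.dump(r,open("w2.pkl","wb"));t=snapshot("scene")
a=cv2.resize(r["color"][90:440,200:480],(480,600));b=cv2.resize(t["color"][180:290,230:350],None,fx=2.6,fy=2.6)
o=np.zeros((600,800,3),np.uint8);o[:,:480]=a;o[:b.shape[0],482:482+b.shape[1]]=b
cv2.imwrite("pics/w2.png",o)
```

```text
3.7333 [0.55150537 0.10939155 0.16828434] [-3.14097896 -0.34332572 -0.02291306] [-0.08619516 -1.41872269  0.70507418] 0.05018058642369029
```

View pics/w2.png

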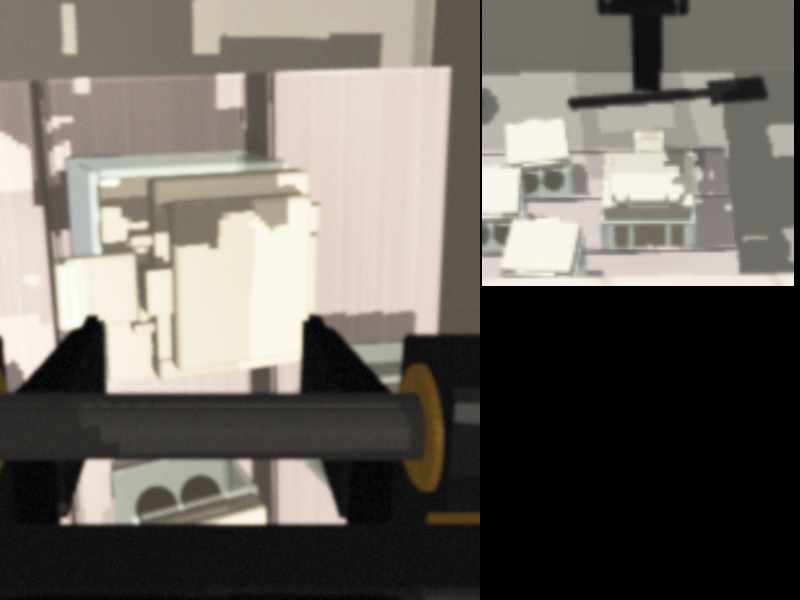

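Run:
```python
import pickle
from h import *
from scipy.spatial.transform import Rotation as R
w=pickle.load(open("w2.pkl","rb"));d=pickle.load(open("d0.pkl","rb"))
p=np.array([.55150537,.10939155,.16828434]);T=R.from_euler('xyz',[-3.14098,-.34333,-.0229]).as_matrix()
def proj(r,X):
    q=np.linalg.inv(r["pose"])@np.r_[X,1];v=r["intrinsics"]@q[:3];return np.round(v[:2]/v[2],1),round(q[2],3)
for o in([0,0,0],[-25,0,0],[25,0,0],[-25,-10,0],[25,-10,0],[-29,-10,0],[29,-10,0]):
    X=p+T@(np.array(o)/1e3);print(o,np.round(X,4),*[proj(w,X),proj(d["scene"],X)])
g=w["color"][262:300,240:400].max(2)
for r in range(0,38,3):print(262+r,"".join("#" if v<60 else "." for v in g[r]))
```

```text
[0, 0, 0] [0.5515 0.1094 0.1683] (array([318.4, 276.7]), np.float64(0.215)) (array([292.7, 225.4]), np.float64(1.092))
[-25, 0, 0] [0.528  0.1099 0.1599] (array([270.7, 276.8]), np.float64(0.215)) (array([293.1, 221.6]), np.float64(1.116))
[25, 0, 0] [0.575  0.1089 0.1767] (array([366. , 276.6]), np.float64(0.215)) (array([292.3, 229.3]), np.float64(1.069))
[-25, -10, 0] [0.5282 0.1199 0.1599] (array([270.1, 258.4]), np.float64(0.213)) (array([297.6, 221.6]), np.float64(1.116))
[25, -10, 0] [0.5753 0.1188 0.1767] (array([366.5, 258.2]), np.float64(0.213)) (array([296.9, 229.4]), np.float64(1.069))
[-29, -10, 0] [0.5244 0.12   0.1585] (array([262.4, 258.4]), np.float64(0.213)) (array([297.6, 221. ]), np.float64(1.12))
[29, -10, 0] [0.579  0.1188 0.1781] (array([374.2, 258.2]), np.float64(0.213)) (array([296.8, 230. ]), np.float64(1.066))
262 ................................................................................................................................................................
265 ..................................................................................
[... 1193 characters left out ...]
.................######################.
289 ####################.....................................................................................................................#######################
292 #####################....................................................................................................................#######################
295 #####################....................................................................................................................#######################
298 #####################....................................................................................................................#######################
```

Run:
```python
import pickle
from h import *
from workcell import snapshot
t=snapshot("scene");u=snapshot("top");pickle.dump((t,u),open("t2.pkl","wb"))
g=t["color"][160:240,270:320].max(2)
for r in range(0,80,3):print(160+r,"".join("#" if v<50 else "." for v in g[r]))
a=cv2.resize(t["color"][140:260,230:350],(600,600),interpolation=cv2.INTER_CUBIC);cv2.imwrite("pics/s2.png",a)
w=pickle.load(open("w2.pkl","rb"))
for v in(212,215,218):print(tri([ray(w,382,278),ray(t,293,v)]))
```

```text
160 ........#....###################..#####...........
163 ..................................................
166 ....########################..#########...........
169 .....##################################...........
172 ....###################################...........
175 ....###################################...........
178 .....##..#########################..###...........
181 .....##################################...........
184 .....##############################.###...........
187 ..................###########.....................
190 ..................###########.....................
193 ..................###########.....................
196 ..................###########.....................
199 ..................###########.....................
202 ..................###########.....................
205 ..................###########.....................
208 ..................##########......................
211 ...................#########......................
214 ...................#########...................###
217 ......#..##############################..........#
220 ##................................................
223 ..................................................
226 ..................................................
229 ..................................................
232 ..................................................
235 ..................................................
238 ..................................................
(array([0.56409857, 0.11585765, 0.21383105]), [np.float64(0.004875370870349363), np.float64(0.004875370870349308)])
(array([0.56706947, 0.11482518, 0.20841813]), [np.float64(0.0038968521974995416), np.float64(0.003896852197499539)])
(array([0.57005066, 0.11379034, 0.20299415]), [np.float64(0.0029158302044675678), np.float64(0.002915830204467561)])
```

View pics/s2.png

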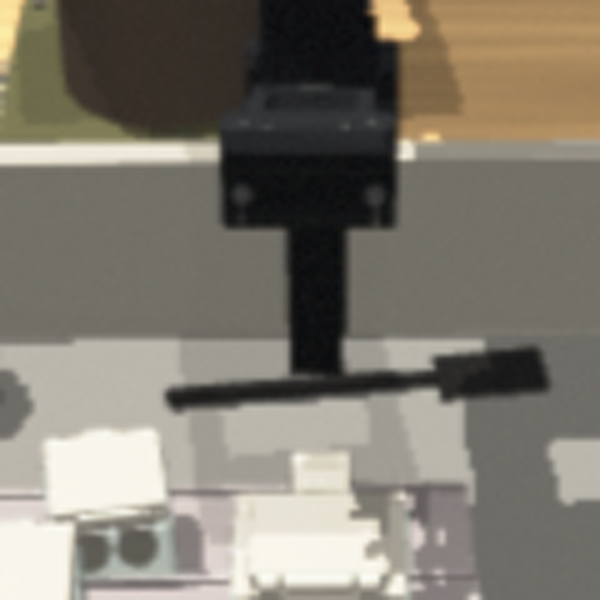

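The rear fingertip triangulates to about (0.570, 0.112, 0.203), so at this opening the tips sit about 28 mm behind the reported TCP. The front finger is therefore about 10 mm short in x and still about 69 mm above the paddle. I'll go down 50 mm with +8 mm in x, then look again.

{"fn": "servo_tool", "kwargs": {"xyz": [[-2, 0, 17], [-3, 0, 17], [-4, 0, 16], [0, 0, 0], [0, 0, 0]], "turn": [[0, 0, 0], [0, 0, 0], [0, 0, 0], [0, 0, 0], [0, 0, 0]], "claw": [50, 50, 50, 50, 50]}}

```text
time_s: 4.35
tcp_pos: [0.5588, 0.1083, 0.1157]
eef_rot: [3.142, -0.34, -0.024]
ft_force: [0.2, -0.1, 0.7]
width: 0.0503
```

Run:
```python
from workcell import sense,snapshot
import cv2,numpy as np,pickle
s=sense();print(s["time_s"],s["tcp_pos"],s["eef_rot"],s["ft_force"],s["width"])
r=snapshot("wrist");t=snapshot("scene");pickle.dump((r,t),open("w3.pkl","wb"))
a=cv2.resize(r["color"][180:360,220:420],(500,450),interpolation=cv2.INTER_CUBIC);b=cv2.resize(t["color"][185:285,260:335],(300,400),interpolation=cv2.INTER_CUBIC)
o=np.zeros((450,800,3),np.uint8);o[:,:500]=a;o[:400,500:]=b
cv2.imwrite("pics/w3.png",o)
```

```text
4.35 [0.55880376 0.10829505 0.11566044] [ 3.14150834 -0.33950727 -0.02408258] [ 0.21025358 -0.10119006  0.70033991] 0.0503190976011838
```

View pics/w3.png

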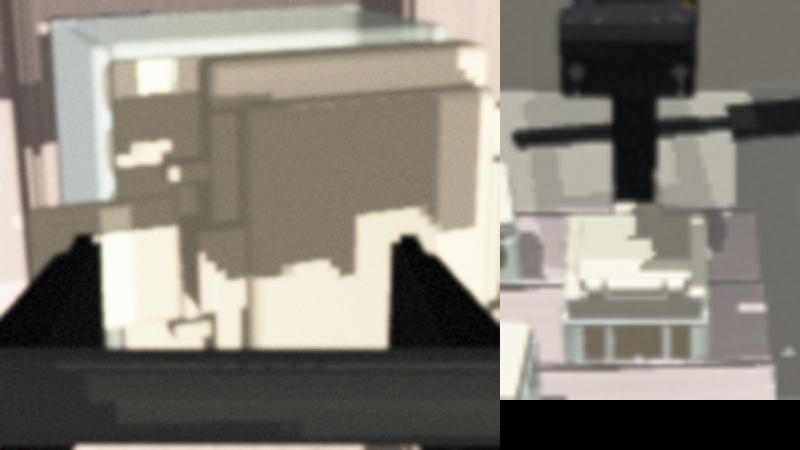

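Run:
```python
import pickle
from h import *
from scipy.spatial.transform import Rotation as R
w,t=pickle.load(open("w3.pkl","rb"));p=np.array([.5588,.1083,.11566]);T=R.from_euler('xyz',[3.1415,-.3395,-.0241]).as_matrix()
B,e=tri([ray(w,381,276),ray(t,294,235)]);print(B,e,"tool frame",T.T@(B-p))
# tip planes: h behind TCP
for h in(.02,.025,.03,.035):
  n=T[:,2];q=p-n*h
  print(h,[np.round(1e3*T.T@(o+d*((q-o)@n)/(d@n)-p),1).tolist() for o,d in [ray(w,u,276) for u in(251,260,377,386)]])
for q in[(30,207),(180,205),(245,105),(30,300)]:
  print(np.round(onz(w,220+q[0]/2.5,180+q[1]/2.5,.116),4))
g=w["color"][270:290,240:400].max(2)
for r in range(0,20,2):print(270+r,"".join("#" if v<40 else "." for v in g[r]))
```

```text
[0.57311838 0.11562442 0.1572777 ] [np.float64(0.003627044160515612), np.float64(0.003627044160515694)] tool frame [ 0.0271901  -0.00766413 -0.03453485]
0.02 [[-31.9, -6.9, -20.0], [-27.6, -6.9, -20.0], [27.7, -6.8, -20.0], [32.0, -6.8, -20.0]]
0.025 [[-31.0, -8.5, -25.0], [-26.9, -8.5, -25.0], [27.0, -8.4, -25.0], [31.1, -8.4, -25.0]]
0.03 [[-30.2, -10.1, -30.0], [-26.1, -10.1, -30.0], [26.2, -10.0, -30.0], [30.3, -10.0, -30.0]]
0.035 [[-29.3, -11.7, -35.0], [-25.4, -11.7, -35.0], [25.5, -11.6, -35.0], [29.4, -11.6, -35.0]]
[0.5148 0.1213 0.116 ]
[0.5447 0.1181 0.116 ]
[0.5592 0.1375 0.116 ]
[0.5134 0.1024 0.116 ]
270 ................................................................................................................................................................
272 ................................................................................................................................................................
274 ...............................................................................................................................................
[... 472 characters left out ...]
..................###########...........
282 ....###############.......................................................................................................................#############.........
284 .##################.......................................................................................................................#################.....
286 ###################.......................................................................................................................###################...
288 ###################.......................................................................................................................#####################.
```

Another picture confirms tips about 30 mm behind the TCP, so the front tip is at about (0.5205, ·, 0.134), roughly 18 mm above the paddle. I'll approach, then feel downwards in small steps.

{"fn": "servo_tool", "kwargs": {"xyz": [[1, 0, 4], [-1, 0, 4], [-1.4, 0, 4.2], [0, 0, 0], [0, 0, 0]], "turn": [[0, -0.02, 0], [0, 0, 0], [0, 0, 0], [0, 0, 0], [0, 0, 0]], "claw": [50, 50, 50, 50, 50]}}

```text
time_s: 4.87
tcp_pos: [0.561, 0.1082, 0.1028]
eef_rot: [3.141, -0.319, -0.024]
ft_force: [0.5, 1.1, 0.2]
width: 0.0498
```

{"fn": "servo_tool", "kwargs": {"xyz": [[-0.3, 0, 0.95], [0, 0, 0], [0, 0, 0]], "turn": [[0, 0, 0], [0, 0, 0], [0, 0, 0]], "claw": [50, 50, 50]}}

```text
time_s: 5.12
tcp_pos: [0.5614, 0.1083, 0.1025]
eef_rot: [-3.142, -0.32, -0.024]
ft_force: [-0.6, -0.3, -0.7]
width: 0.0498
```

{"fn": "servo_tool", "kwargs": {"xyz": [[-0.3, 0, 0.95], [0, 0, 0], [0, 0, 0]], "turn": [[0, 0, 0], [0, 0, 0], [0, 0, 0]], "claw": [50, 50, 50]}}

```text
time_s: 5.37
tcp_pos: [0.5614, 0.1083, 0.1015]
eef_rot: [3.142, -0.32, -0.024]
ft_force: [0.2, -0.0, -0.7]
width: 0.0502
```

{"fn": "servo_tool", "kwargs": {"xyz": [[-0.3, 0, 0.95], [0, 0, 0], [0, 0, 0]], "turn": [[0, 0, 0], [0, 0, 0], [0, 0, 0]], "claw": [50, 50, 50]}}

```text
time_s: 5.62
tcp_pos: [0.5614, 0.1083, 0.1004]
eef_rot: [-3.142, -0.32, -0.024]
ft_force: [-0.5, -0.4, -0.5]
width: 0.05
```

{"fn": "servo_tool", "kwargs": {"xyz": [[-0.3, 0, 0.95], [0, 0, 0], [0, 0, 0]], "turn": [[0, 0, 0], [0, 0, 0], [0, 0, 0]], "claw": [50, 50, 50]}}

```text
time_s: 5.87
tcp_pos: [0.5614, 0.1083, 0.0994]
eef_rot: [3.142, -0.32, -0.024]
ft_force: [-0.2, 0.5, 0.8]
width: 0.0502
```

{"fn": "servo_tool", "kwargs": {"xyz": [[-0.3, 0, 0.95], [0, 0, 0], [0, 0, 0]], "turn": [[0, 0, 0], [0, 0, 0], [0, 0, 0]], "claw": [50, 50, 50]}}

```text
time_s: 6.12
tcp_pos: [0.5615, 0.1083, 0.0987]
eef_rot: [3.142, -0.32, -0.024]
ft_force: [-2.0, -0.1, 2.0]
width: 0.05
```

{"fn": "servo_tool", "kwargs": {"xyz": [[-0.3, 0, 0.95], [0, 0, 0], [0, 0, 0]], "turn": [[0, 0, 0], [0, 0, 0], [0, 0, 0]], "claw": [50, 50, 50]}}

```text
time_s: 6.37
tcp_pos: [0.5614, 0.1083, 0.0976]
eef_rot: [-3.142, -0.32, -0.024]
ft_force: [-2.9, 0.6, 3.2]
width: 0.0498
```

{"fn": "servo_tool", "kwargs": {"xyz": [[-0.3, 0, 0.95], [0, 0, 0], [0, 0, 0]], "turn": [[0, 0, 0], [0, 0, 0], [0, 0, 0]], "claw": [50, 50, 50]}}

```text
time_s: 6.62
tcp_pos: [0.5613, 0.1083, 0.0964]
eef_rot: [-3.142, -0.32, -0.024]
ft_force: [-2.8, -0.1, 2.5]
width: 0.0499
```

Contact is at TCP z≈0.099, and the force stays at 2–3 N over 2 mm, so this is the sprung paddle. The -x drag is the paddle's arc pulling on the tip, so I'll ease the tool forward a little and keep pressing.

{"fn": "servo_tool", "kwargs": {"xyz": [[-0.6, 0, -0.2], [0, 0, 0], [0, 0, 0]], "turn": [[0, 0, 0], [0, 0, 0], [0, 0, 0]], "claw": [50, 50, 50]}}

```text
time_s: 6.87
tcp_pos: [0.5613, 0.1083, 0.0967]
eef_rot: [-3.142, -0.321, -0.024]
ft_force: [-1.2, -0.3, 2.1]
width: 0.0502
```

Run:
```python
from workcell import sense,snapshot
import cv2,numpy as np,pickle
s=sense();print(s["time_s"],s["tcp_pos"],s["ft_force"],s["torque"])
r=snapshot("wrist");t=snapshot("scene");pickle.dump((r,t),open("w4.pkl","wb"))
a=cv2.resize(r["color"][180:360,220:420],(500,450),interpolation=cv2.INTER_CUBIC);b=cv2.resize(t["color"][185:285,260:335],(300,400),interpolation=cv2.INTER_CUBIC)
o=np.zeros((450,800,3),np.uint8);o[:,:500]=a;o[:400,500:]=b
cv2.imwrite("pics/w4.png",o)
```

```text
6.8667 [0.5612831  0.10831435 0.09669471] [-1.23431676 -0.26546254  2.0887672 ] [-0.0887498   0.22315882 -0.00468297]
```

View pics/w4.png

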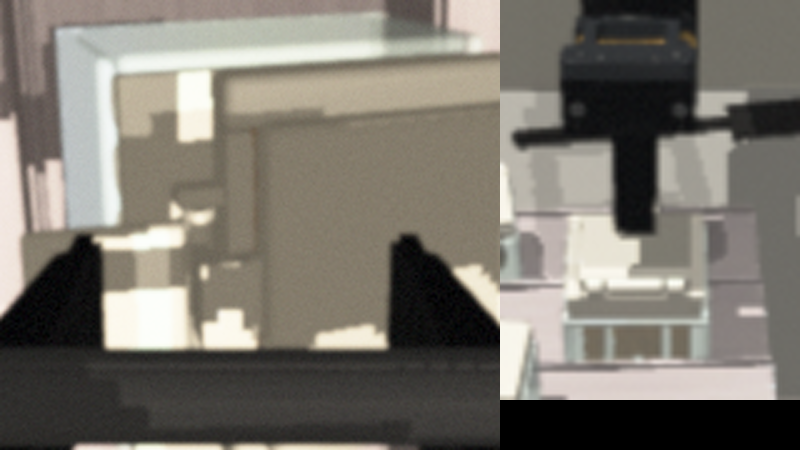

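The front fingertip is on the paddle at about (85,240) in the crop, and the rear fingertip is over the lid at about (405,240). I'll keep pressing gently.

{"fn": "servo_tool", "kwargs": {"xyz": [[-0.5, 0, 0.8], [0, 0, 0], [0, 0, 0]], "turn": [[0, 0, 0], [0, 0, 0], [0, 0, 0]], "claw": [50, 50, 50]}}

```text
time_s: 7.22
tcp_pos: [0.5611, 0.1083, 0.096]
eef_rot: [-3.141, -0.321, -0.024]
ft_force: [1.3, -0.1, 3.1]
width: 0.0499
```

{"fn": "servo_tool", "kwargs": {"xyz": [[-0.5, 0, 0.8], [0, 0, 0], [0, 0, 0]], "turn": [[0, 0, 0], [0, 0, 0], [0, 0, 0]], "claw": [50, 50, 50]}}

```text
time_s: 7.47
tcp_pos: [0.561, 0.1083, 0.0951]
eef_rot: [-3.142, -0.321, -0.024]
ft_force: [1.5, 0.1, 4.4]
width: 0.0504
```

{"fn": "servo_tool", "kwargs": {"xyz": [[-0.2, 0, 0.7], [0, 0, 0], [0, 0, 0]], "turn": [[0, 0, 0], [0, 0, 0], [0, 0, 0]], "claw": [50, 50, 50]}}

```text
time_s: 7.72
tcp_pos: [0.5609, 0.1083, 0.0943]
eef_rot: [-3.142, -0.321, -0.024]
ft_force: [2.1, 0.7, 3.4]
width: 0.0501
```

{"fn": "servo_tool", "kwargs": {"xyz": [[-0.2, 0, 0.7], [0, 0, 0], [0, 0, 0]], "turn": [[0, 0, 0], [0, 0, 0], [0, 0, 0]], "claw": [50, 50, 50]}}

```text
time_s: 7.97
tcp_pos: [0.5609, 0.1083, 0.0939]
eef_rot: [-3.142, -0.321, -0.024]
ft_force: [0.6, -0.5, 6.2]
width: 0.0499
```

```bash
cat > st.py <<'E'
from workcell import sense,snapshot
import cv2,numpy as np,pickle,sys
s=sense();print(s["time_s"],np.round(s["tcp_pos"],4),np.round(s["ft_force"],2),np.round(s["torque"],3))
n=sys.argv[1]
r=snapshot("wrist");t=snapshot("scene");pickle.dump((r,t),open(n+".pkl","wb"))
w4,t4=pickle.load(open("w4.pkl","rb"))
print("scene diff at lid",np.abs(t["color"][236:262,276:312].astype(int)-t4["color"][236:262,276:312]).mean())
a=cv2.resize(r["color"][180:360,220:420],(500,450),interpolation=cv2.INTER_CUBIC);b=cv2.resize(t["color"][185:285,260:335],(300,400),interpolation=cv2.INTER_CUBIC)
o=np.zeros((450,800,3),np.uint8);o[:,:500]=a;o[:400,500:]=b
cv2.imwrite(f"pics/{n}.png",o)
E
python3 st.py w5
```

```text
7.9667 [0.5609 0.1083 0.0939] [ 0.63 -0.55  6.2 ] [-0.129 -0.093  0.014]
scene diff at lid 3.2061965811965814
```

{"fn": "servo_tool", "kwargs": {"xyz": [[-0.15, 0, 0.5], [0, 0, 0], [0, 0, 0]], "turn": [[0, 0, 0], [0, 0, 0], [0, 0, 0]], "claw": [50, 50, 50]}}

```text
time_s: 8.32
tcp_pos: [0.561, 0.1084, 0.0936]
eef_rot: [-3.142, -0.321, -0.024]
ft_force: [-0.9, -0.3, 7.7]
width: 0.0501
```

```bash
python3 st.py w6
```

```text
8.3167 [0.561  0.1084 0.0936] [-0.95 -0.31  7.72] [-0.133 -0.073  0.022]
scene diff at lid 3.0473646723646723
```

View pics/w6.png

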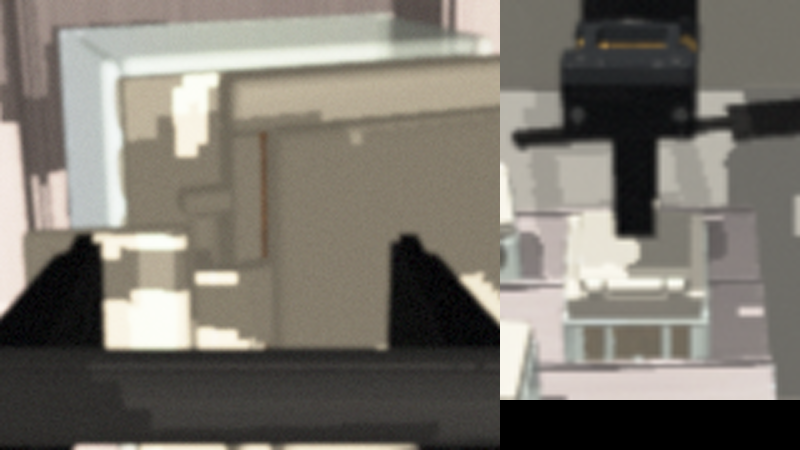

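A brown gasket line now shows along the lid's front edge at about (263,190) in the crop. The catch has let go and the lid is resting up against the rear finger. Next I'll plan the follow-up arc, reducing the tilt as the lid rises.

```bash
cat > plan.py <<'E'
import numpy as np
from scipy.interpolate import PchipInterpolator as P
k=[.05,.3,.6,.9,1.2,1.42]
r=P(k,[33,34,35.5,37,39,40.5]);tl=P(k,[.32,.30,.26,.21,.16,.12])
def tcp(th):
    a=tl(th);tip=np.array([-r(th)*np.cos(th)+6*np.sin(th),r(th)*np.sin(th)+6*np.cos(th)])
    X=np.array([np.cos(a),np.sin(a)]);Z=np.array([np.sin(a),-np.cos(a)])
    return tip-25.5*X+30*Z,X,Z,a
ths=np.linspace(.05,1.42,41)
for i in range(40):
    p,X,Z,a=tcp(ths[i]);q,_,_,b=tcp(ths[i+1]);d=q-p
    print(i+1,round(ths[i+1],2),[round(float(d@X),1),0,round(float(d@Z),1)],[0,round(float(b-a),4),0],"rel",np.round(q-tcp(.05)[0],1))
E
python3 plan.py
```

```text
1 0.08 [0.4, 0, -1.1] [0, -0.002, 0] rel [0.1 1.2]
2 0.12 [0.5, 0, -1.1] [0, -0.0023, 0] rel [0.2 2.3]
3 0.15 [0.5, 0, -1.1] [0, -0.0025, 0] rel [0.3 3.5]
4 0.19 [0.5, 0, -1.1] [0, -0.0028, 0] rel [0.5 4.6]
5 0.22 [0.5, 0, -1.0] [0, -0.0029, 0] rel [0.7 5.8]
6 0.26 [0.6, 0, -1.0] [0, -0.0031, 0] rel [0.9 6.9]
7 0.29 [0.6, 0, -1.0] [0, -0.0033, 0] rel [1.1 8.1]
8 0.32 [0.6, 0, -1.0] [0, -0.0035, 0] rel [1.4 9.2]
9 0.36 [0.6, 0, -1.0] [0, -0.0039, 0] rel [ 1.7 10.4]
10 0.39 [0.6, 0, -1.0] [0, -0.0042, 0] rel [ 2.  11.5]
11 0.43 [0.7, 0, -1.0] [0, -0.0045, 0] rel [ 2.4 12.7]
12 0.46 [0.7, 0, -1.0] [0, -0.0047, 0] rel [ 2.7 13.8]
13 0.5 [0.7, 0, -1.0] [0, -0.0049, 0] rel [ 3.1 14.9]
14 0.53 [0.7, 0, -1.0] [0, -0.005, 0] rel [ 3.6 16.1]
15 0.56 [0.7, 0, -0.9] [0, -0.0051, 0] rel [ 4.  17.2]
16 0.6 [0.8, 0, -0.9] [0, -0.0051, 0] rel [ 4.6 18.2]
17 0.63 [0.8, 0, -0.9] [0, -0.0052, 0] rel [ 5.1 19.3]
18 0.67 [0.8, 0, -0.9] [0, -0.0054, 0] rel [ 5.7 20.4]
19 0.7 [0.8, 0, -0.8] [0, -0.0056, 0] rel [ 6.3 21.4]
20 0.74 [0.9, 0, -0.8] [0, -0.0058, 0] rel [ 6.9 22.4]
21 0.77 [0.9, 0, -0.8] [0, -0.
[... 367 characters left out ...]
 0, -0.6] [0, -0.0056, 0] rel [13.1 29.6]
29 1.04 [1.0, 0, -0.6] [0, -0.0056, 0] rel [14.  30.4]
30 1.08 [1.1, 0, -0.6] [0, -0.0057, 0] rel [15.  31.2]
31 1.11 [1.1, 0, -0.6] [0, -0.0057, 0] rel [15.9 31.9]
32 1.15 [1.1, 0, -0.5] [0, -0.0058, 0] rel [16.9 32.7]
33 1.18 [1.1, 0, -0.5] [0, -0.0059, 0] rel [17.9 33.3]
34 1.21 [1.1, 0, -0.5] [0, -0.006, 0] rel [18.9 34. ]
35 1.25 [1.1, 0, -0.4] [0, -0.0061, 0] rel [20.  34.6]
36 1.28 [1.1, 0, -0.4] [0, -0.0061, 0] rel [21.1 35.1]
37 1.32 [1.2, 0, -0.4] [0, -0.0062, 0] rel [22.2 35.6]
38 1.35 [1.2, 0, -0.3] [0, -0.0063, 0] rel [23.3 36.1]
39 1.39 [1.2, 0, -0.3] [0, -0.0064, 0] rel [24.4 36.6]
40 1.42 [1.2, 0, -0.3] [0, -0.0064, 0] rel [25.5 37. ]
```

{"fn": "servo_tool", "kwargs": {"xyz": [[0.4, 0, -1.1], [0.5, 0, -1.1], [0.5, 0, -1.1], [0.5, 0, -1.1], [0.5, 0, -1.0], [0.6, 0, -1.0], [0.6, 0, -1.0], [0.6, 0, -1.0]], "turn": [[0, -0.002, 0], [0, -0.002, 0], [0, -0.003, 0], [0, -0.003, 0], [0, -0.003, 0], [0, -0.003, 0], [0, -0.003, 0], [0, -0.003, 0]], "claw": [50, 50, 50, 50, 50, 50, 50, 50]}}

```text
time_s: 9.08
tcp_pos: [0.5618, 0.1083, 0.1018]
eef_rot: [3.142, -0.297, -0.024]
ft_force: [0.6, 0.0, 0.2]
width: 0.0501
```

```bash
python3 st.py w7
```

```text
9.0833 [0.5618 0.1083 0.1018] [0.62 0.04 0.21] [-0.08   0.216  0.004]
scene diff at lid 7.987891737891738
```

{"fn": "servo_tool", "kwargs": {"xyz": [[0, 0, 0], [0, 0, 0]], "turn": [[0, 0, 0], [0, 0, 0]], "claw": [50, 50]}}

```text
time_s: 9.35
tcp_pos: [0.5619, 0.1083, 0.1019]
eef_rot: [-3.142, -0.298, -0.024]
ft_force: [0.7, 0.2, 0.1]
width: 0.0502
```

Run:
```python
from workcell import sense
import pickle,numpy as np
s=sense();print(np.round(s["ft_force"],2),np.round(s["torque"],3))
for n in("w4","w6","w7"):
    w,t=pickle.load(open(n+".pkl","rb"));c=w["color"].astype(int)
    m=(c[...,2]-c[...,0]>60)&(c[...,2]<190);m=m[200:300,290:375];ys,xs=np.nonzero(m);print(n,m.sum(),xs.mean()+290 if len(xs) else "",ys.min()+200 if len(xs) else "")
    for row in(195,210,225,240,255,270): print(row,' '.join(f"{v:3d}" for v in c[row,300:380:2].mean(-1).astype(int)))
```

```text
[0.74 0.21 0.11] [-0.108  0.25   0.008]
w4 0  
195 187 185 186 187 183 186 185 186 183 184 184 184 184 183 181 181 182 183 181 181 184 183 179 182 180 183 185 184 184 185 187 186 188 190 185 180 169 140 130 128
210 249 247 188 113 104 106 110 119 122 125 126 129 132 132 137 139 141 140 142 142 147 149 152 151 152 155 156 156 157 159 161 159 161 163 162 164 163 162 164 169
225 239 239 211 109 106 122 138 142 146 143 144 141 140 131 128 125 127 129 124 121 124 122 119 117 123 153 157 150 141 138 134 135 131 125 120 116 116 113 114 109
240 122 121 118 104 104 110 118 119 119 118 116  99 104 110 116 121 121 120 122 118 121 124 121 123 120 120 119 120 121 119 117 117 119 119 123 122 121 119 120 119
255 109 115 110 113 112 111 119 118 121 121 116 101 104 108 116 119 121 118 121 121 120 121 121 124 121 118 123 122 121 123 122 120 118 120 120 119 116 123 124 120
270 148 135 111 102 103 109 119 119 121 118 118 102 103 107 116 120 121 122 120 120 122 118 121 120 119 121 121 122 121 122 118 118 120 117 121 121 119 124 121 121
w6 0  
195 184 185 184 186 187 183 185 182 184 184 185 185 182 183 18
[... 1212 characters left out ...]
 169 174 172 172 171 173 170 171 169 170 170
225 158 114 161 218 235 237 190 124 121 120 121 119 118 119 112 117 111 112 111 109 109 106 106 102 113 109 112 111 109 103 106 111 109 110 114 115 116 119 114 118
240 111 104 106 120 123 123 122 116  89  97 105 109 118 119 118 116 119 123 121 119 120 121 121 119 118 121 119 117 122 118 121 119 121 120 122 120 119 122 119 120
255 120 122 111 117 122 122 122 118  94  96 104 108 117 119 118 117 119 122 120 119 123 121 120 119 122 122 122 119 120 121 120 119 118 121 119 117 119 121 120 119
270 105 100 105 123 126 126 124 117  92  92 103 112 116 122 120 119 121 121 122 120 120 118 119 120 121 118 120 120 120 122 121 121 119 121 120 119 116 121 185 223
```

Run:
```python
import pickle
from h import *
def proj(r,X):
    q=np.linalg.inv(r["pose"])@np.r_[X,1];v=r["intrinsics"]@q[:3];return np.round(v[:2]/v[2],1)
for n in("w3","w4","w5","w6","w7"):
    w,t=pickle.load(open(n+".pkl","rb"))
    for th in(0,.05,.3):
        for y in(.107,.138):
            u=np.array([-54*np.cos(th)+6*np.sin(th),54*np.sin(th)+6*np.cos(th)])/1e3
            print(n,th,y,proj(w,[.608+u[0],y,.122+u[1]]),end=" ")
    print()
    c=w["color"].astype(int)
    print([ (300+int(i),c[250,300+i].tolist()) for i in np.argsort(c[250,300:340].sum(-1))[:4]])
```

```text
w3 0 0.107 [317.6 287.7] w3 0 0.138 [316.  226.1] w3 0.05 0.107 [320.2 289.4] w3 0.05 0.138 [318.7 227.1] w3 0.3 0.107 [337.4 297.2] w3 0.3 0.138 [336.5 231.6] 
[(316, [94, 106, 115]), (317, [94, 108, 115]), (318, [94, 110, 116]), (315, [96, 112, 120])]
w4 0 0.107 [325.1 301.9] w4 0 0.138 [323.7 234.5] w4 0.05 0.107 [327.9 303.9] w4 0.05 0.138 [326.6 235.7] w4 0.3 0.107 [347.1 313.6] w4 0.3 0.138 [346.5 241.3] 
[(322, [80, 98, 111]), (323, [86, 100, 109]), (306, [91, 104, 110]), (308, [89, 106, 112])]
w5 0 0.107 [327.9 304. ] w5 0 0.138 [326.6 235.8] w5 0.05 0.107 [330.8 306.1] w5 0.05 0.138 [329.5 237. ] w5 0.3 0.107 [350.4 316.1] w5 0.3 0.138 [350.  242.8] 
[(325, [57, 76, 99]), (326, [71, 86, 104]), (324, [72, 91, 111]), (327, [86, 103, 110])]
w6 0 0.107 [328.2 304.3] w6 0 0.138 [326.8 236. ] w6 0.05 0.107 [331.  306.4] w6 0.05 0.138 [329.8 237.2] w6 0.3 0.107 [350.7 316.4] w6 0.3 0.138 [350.3 243. ] 
[(325, [66, 82, 107]), (326, [69, 89, 105]), (324, [82, 103, 116]), (327, [89, 102, 113])]
w7 0 0.107 [319.1 298.1] w7 0 0.138 [317.4 232.2] w7 0.05 0.107 [321.6 300. ] w7 0.05 0.138 [320.  233.3] w7 0.3 0.107 [339.2 309.4] w7 0.3 0.138 [338.3 238.8] 
[(317, [70, 88, 109]), (316, [74, 96, 116]), (318, [85, 97, 108]), (301, [88, 103, 109])]
```

The image numbers say the lid is still shut. The front-edge line matches angle 0, so what I took for a release was the rear finger resting on the lid (the torque agrees). The real height drop between the fingers is about 15 mm, so I'll lift, increase the tilt to 0.38 and press again.

{"fn": "servo_tool", "kwargs": {"xyz": [[0.9, 0, -2.8], [0.9, 0, -2.9], [0, 0, 0], [0, 0, 0]], "turn": [[0, 0.041, 0], [0, 0.041, 0], [0, 0, 0], [0, 0, 0]], "claw": [50, 50, 50, 50]}}

```text
time_s: 9.68
tcp_pos: [0.5613, 0.1083, 0.1077]
eef_rot: [3.142, -0.379, -0.024]
ft_force: [0.3, -0.1, -0.1]
width: 0.0498
```

{"fn": "servo_tool", "kwargs": {"xyz": [[-0.7, 0, 1.9], [-0.8, 0, 1.8], [0, 0, 0], [0, 0, 0]], "turn": [[0, 0, 0], [0, 0, 0], [0, 0, 0], [0, 0, 0]], "claw": [50, 50, 50, 50]}}

```text
time_s: 10.02
tcp_pos: [0.5618, 0.1082, 0.1035]
eef_rot: [3.141, -0.379, -0.024]
ft_force: [0.7, 0.2, -0.8]
width: 0.0498
```

{"fn": "servo_tool", "kwargs": {"xyz": [[-0.4, 0, 0.95], [-0.4, 0, 0.95], [0, 0, 0], [0, 0, 0]], "turn": [[0, 0, 0], [0, 0, 0], [0, 0, 0], [0, 0, 0]], "claw": [50, 50, 50, 50]}}

```text
time_s: 10.35
tcp_pos: [0.5617, 0.1083, 0.1017]
eef_rot: [3.142, -0.38, -0.024]
ft_force: [-0.5, -0.1, -0.8]
width: 0.0498
```

{"fn": "servo_tool", "kwargs": {"xyz": [[-0.4, 0, 0.95], [0, 0, 0], [0, 0, 0]], "turn": [[0, 0, 0], [0, 0, 0], [0, 0, 0]], "claw": [50, 50, 50]}}

```text
time_s: 10.6
tcp_pos: [0.5617, 0.1083, 0.1008]
eef_rot: [3.142, -0.38, -0.024]
ft_force: [0.5, 0.3, -0.5]
width: 0.05
```

{"fn": "servo_tool", "kwargs": {"xyz": [[-0.4, 0, 0.95], [0, 0, 0], [0, 0, 0]], "turn": [[0, 0, 0], [0, 0, 0], [0, 0, 0]], "claw": [50, 50, 50]}}

```text
time_s: 10.85
tcp_pos: [0.5617, 0.1083, 0.0997]
eef_rot: [3.142, -0.38, -0.024]
ft_force: [-0.6, 0.2, 0.4]
width: 0.0495
```

{"fn": "servo_tool", "kwargs": {"xyz": [[-0.5, 0, 0.9], [0, 0, 0], [0, 0, 0]], "turn": [[0, 0, 0], [0, 0, 0], [0, 0, 0]], "claw": [50, 50, 50]}}

```text
time_s: 11.1
tcp_pos: [0.5615, 0.1083, 0.0986]
eef_rot: [3.142, -0.38, -0.024]
ft_force: [0.2, 0.9, -0.0]
width: 0.05
```

{"fn": "servo_tool", "kwargs": {"xyz": [[-0.6, 0, 0.85], [0, 0, 0], [0, 0, 0]], "turn": [[0, 0, 0], [0, 0, 0], [0, 0, 0]], "claw": [50, 50, 50]}}

```text
time_s: 11.35
tcp_pos: [0.5613, 0.1083, 0.0977]
eef_rot: [3.142, -0.38, -0.024]
ft_force: [-0.6, -0.9, -0.2]
width: 0.0498
```

{"fn": "servo_tool", "kwargs": {"xyz": [[-0.6, 0, 0.85], [0, 0, 0], [0, 0, 0]], "turn": [[0, 0, 0], [0, 0, 0], [0, 0, 0]], "claw": [50, 50, 50]}}

```text
time_s: 11.6
tcp_pos: [0.5611, 0.1083, 0.0968]
eef_rot: [-3.142, -0.38, -0.024]
ft_force: [0.3, -0.5, -0.4]
width: 0.05
```

Run:
```python
from workcell import sense,snapshot
import cv2,numpy as np,pickle
s=sense();print(s["time_s"],np.round(s["tcp_pos"],4),np.round(s["ft_force"],2),np.round(s["torque"],3))
r=snapshot("wrist");t=snapshot("scene");pickle.dump((r,t),open("w8.pkl","wb"))
w4,t4=pickle.load(open("w3.pkl","rb"))
I=cv2.INTER_CUBIC
o=np.zeros((600,800,3),np.uint8)
o[:320,:500]=cv2.resize(r["color"][190:318,215:415],(500,320),interpolation=I)
o[320:,:500]=cv2.resize(w4["color"][190:302,215:415],(500,280),interpolation=I)
o[:300,500:]=cv2.resize(t["color"][215:275,265:325],(300,300),interpolation=I)
o[300:,500:]=cv2.resize(t4["color"][215:275,265:325],(300,300),interpolation=I)
cv2.imwrite("pics/w8.png",o)
```

```text
11.6 [0.5611 0.1083 0.0968] [ 0.26 -0.49 -0.37] [-0.069  0.281  0.01 ]
```

View pics/w8.png

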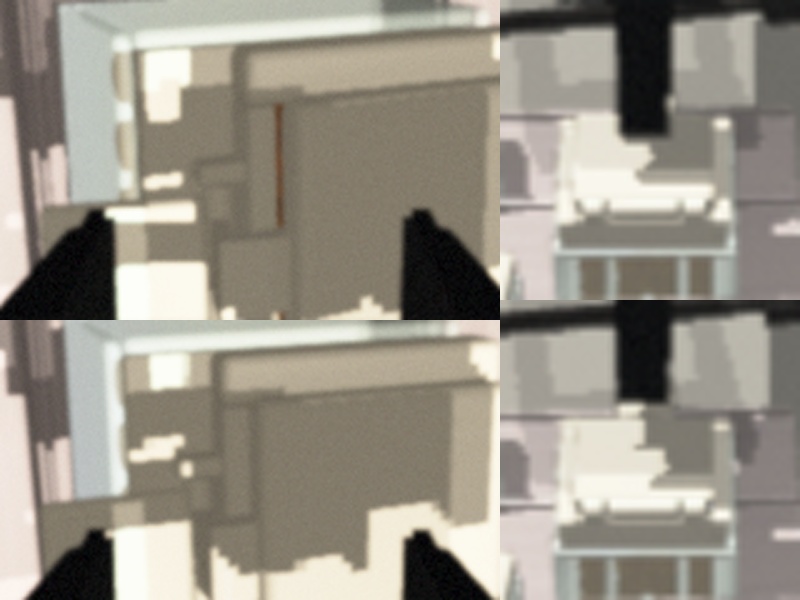

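The front finger at about (95,210) still looks to be over the paddle, with the lid shut and the jar unmoved. I'll compare the paddle's corner and lid edge with predictions at several heights.

Run:
```python
import pickle
from h import *
from scipy.spatial.transform import Rotation as R
def proj(r,X):
    q=np.linalg.inv(r["pose"])@np.r_[X,1];v=r["intrinsics"]@q[:3];return np.round(v[:2]/v[2],1).tolist()
obs=dict(w3=((231.,264.),),w4=((228.8,274.),),w6=((230.,272.8),),w8=((231.8,272.),))
for n,o in obs.items():
    w,t=pickle.load(open(n+".pkl","rb"))
    print(n,o,[ (z,proj(w,[.5137,.1205,z])) for z in(.105,.110,.114,.118,.122)])
# A tip px in each, and tool-frame offsets on plane h
d=pickle.load(open("d0.pkl","rb"))
# triangulated paddle corner from all views + top
rs=[ray(pickle.load(open(n+".pkl","rb"))[0],*obs[n][0]) for n in("w3",)]
w1=pickle.load(open("w1.pkl","rb"));rs+=[ray(w1,367.6,197.6)]
print(tri(rs))
# lid front-left corner, w1 and w3, w8
c={"w3":(215+260/2.5,190+80/2.5),"w8":(215+303/2.5,190+100/2.5)}
for n in c:
    print(n,tri([ray(pickle.load(open(n+".pkl","rb"))[0],*c[n]),ray(w1,413.1,178.6)]))
w,t=pickle.load(open("w8.pkl","rb"))
g=w["color"][262:296,240:410].max(2)
for r in range(0,34,3):print(262+r,"".join("#" if v<40 else "." for v in g[r]))
g=t["color"][215:250,280:310].max(2)
for r in range(0,35,2):print(215+r,"".join("#" if v<60 else "." for v in g[r]))
```

```text
w3 ((231.0, 264.0),) [(0.105, [226.8, 259.0]), (0.11, [228.1, 261.5]), (0.114, [229.2, 263.6]), (0.118, [230.3, 265.8]), (0.122, [231.5, 268.1])]
w4 ((228.8, 274.0),) [(0.105, [226.1, 269.4]), (0.11, [227.3, 272.5]), (0.114, [228.3, 275.0]), (0.118, [229.4, 277.7]), (0.122, [230.4, 280.4])]
w6 ((230.0, 272.8),) [(0.105, [227.6, 271.3]), (0.11, [228.8, 274.4]), (0.114, [229.9, 277.1]), (0.118, [231.0, 279.8]), (0.122, [232.1, 282.7])]
w8 ((231.8, 272.0),) [(0.105, [228.2, 270.9]), (0.11, [230.1, 273.9]), (0.114, [231.8, 276.5]), (0.118, [233.4, 279.1]), (0.122, [235.2, 281.9])]
(array([0.51311916, 0.12331091, 0.12480235]), [np.float64(0.0001878040449254399), np.float64(0.0001878040449256053)])
w3 (array([0.55284044, 0.14081126, 0.13459586]), [np.float64(0.0005401148144976267), np.float64(0.0005401148144979184)])
w8 (array([0.5516368 , 0.14167591, 0.14059906]), [np.float64(0.0009315703805388844), np.float64(0.0009315703805390837)])
262 ........................................................................................................................................................
[... 1873 characters left out ...]
.....................................#############################....
215 .#############################
217 ##############################
219 ###################...........
221 .........##########...........
223 .........##########...........
225 .........##########...........
227 .........##########...........
229 .........##########...........
231 .........##########...........
233 .........##########...........
235 .........#########............
237 .........#########............
239 .........#########............
241 ..........########............
243 ..............................
245 ..............................
247 ..............................
249 ..............................
```

Run:
```python
import pickle
from h import *
from scipy.spatial.transform import Rotation as R
D={n:pickle.load(open(n+".pkl","rb")) for n in("w3","w4","w6","w7","w8")}
P=dict(w3=([.5588,.1083,.11566],.3395,235),w8=([.5611,.1083,.0968],.380,242))
for n,(p,a,row) in P.items():
    T=R.from_euler('xyz',[np.pi,-a,-.024]).as_matrix()
    # scene bottom edge lies on near(far) side; use row only with tip u from tool geometry: scan h
    for h in(.01,.015,.02,.025,.03,.035):
        X=np.array(p)+T@[.027,0,-h];t=D[n][1];q=np.linalg.inv(t["pose"])@np.r_[X,1];v=t["intrinsics"]@q[:3];
        w=D[n][0];Y=np.array(p)+T@[.027,-.010,-h];q2=np.linalg.inv(w["pose"])@np.r_[Y,1];v2=w["intrinsics"]@q2[:3]
        print(n,h,np.round(v[:2]/v[2],1),"obs row",row,"wrist",np.round(v2[:2]/v2[2],1))
for n in("w4","w6","w7","w8"):
    f=lambda k:cv2.cvtColor(D[k][1]["color"],cv2.COLOR_BGR2GRAY)[252:274,272:316].astype(np.float32)
    print(n,cv2.phaseCorrelate(f("w3"),f(n)))
```

```text
w3 0.01 [292.2 245.8] obs row 235 wrist [372.9 263.6]
w3 0.015 [292.2 243.7] obs row 235 wrist [374.3 266.5]
w3 0.02 [292.2 241.6] obs row 235 wrist [375.7 269.5]
w3 0.025 [292.1 239.5] obs row 235 wrist [377.2 272.7]
w3 0.03 [292.1 237.4] obs row 235 wrist [378.7 276. ]
w3 0.035 [292.1 235.3] obs row 235 wrist [380.4 279.5]
w8 0.01 [292.4 252.2] obs row 242 wrist [372.8 263.6]
w8 0.015 [292.4 250.1] obs row 242 wrist [374.1 266.5]
w8 0.02 [292.4 248. ] obs row 242 wrist [375.6 269.5]
w8 0.025 [292.3 245.9] obs row 242 wrist [377.  272.7]
w8 0.03 [292.3 243.8] obs row 242 wrist [378.6 276. ]
w8 0.035 [292.3 241.7] obs row 242 wrist [380.2 279.6]
w4 ((0.5336348193931109, 0.32010711778757894), 0.9192947147069154)
w6 ((0.5443207824095175, 0.3026850192694166), 0.9147964704919744)
w7 ((0.47878807278448576, 0.025125939090871796), 0.7568385071224637)
w8 ((0.4977790208098227, -0.2538516889329774), 0.9732859657870399)
```

{"fn": "servo_tool", "kwargs": {"xyz": [[-0.4, 0, 0.95], [0, 0, 0], [0, 0, 0]], "turn": [[0, 0, 0], [0, 0, 0], [0, 0, 0]], "claw": [50, 50, 50]}}

```text
time_s: 11.95
tcp_pos: [0.5614, 0.1083, 0.0966]
eef_rot: [3.142, -0.38, -0.024]
ft_force: [-2.7, -0.7, 3.8]
width: 0.0501
```

{"fn": "servo_tool", "kwargs": {"xyz": [[-0.4, 0, 0.95], [0, 0, 0], [0, 0, 0]], "turn": [[0, 0, 0], [0, 0, 0], [0, 0, 0]], "claw": [50, 50, 50]}}

```text
time_s: 12.2
tcp_pos: [0.5614, 0.1083, 0.0958]
eef_rot: [3.142, -0.381, -0.024]
ft_force: [-4.6, -1.0, 8.0]
width: 0.0499
```

```bash
python3 st.py w9
```

```text
12.2 [0.5614 0.1083 0.0958] [-4.61 -0.96  7.98] [-0.18   0.717 -0.044]
scene diff at lid 13.657763532763532
```

Run:
```python
import pickle
from h import *
def proj(r,X):
    q=np.linalg.inv(r["pose"])@np.r_[X,1];v=r["intrinsics"]@q[:3];return np.round(v[:2]/v[2],1).tolist()
D={n:pickle.load(open(n+".pkl","rb")) for n in("w3","w4","w6","w7","w8","w9")}
for n,(w,t) in D.items():
    c=w["color"].astype(int)
    # edge profile at several rows: print b,g,r coarse at row 250 col 300..345
    print(n,"row250 r-b:",' '.join(f"{v}" for v in (c[250,306:350,2]-c[250,306:350,0])))
    print("  sum/3:",' '.join(f"{v}" for v in c[250,306:350].mean(-1).astype(int)))
    for zl in(.128,.131):
        print("  pred lid front top/bottom x",zl,[(th,[proj(w,[.608+(-54*np.cos(th)+s*np.sin(th))/1e3,.13,zl-.006+(54*np.sin(th)+s*np.cos(th))/1e3])[0] for s in(6,-4)]) for th in(0,.03,.06,.1)])
```

```text
w3 row250 r-b: 26 25 24 27 24 23 23 23 22 24 21 21 22 23 25 24 25 25 26 27 24 23 24 25 25 23 25 23 26 24 26 21 25 25 26 24 25 23 28 23 24 25 25 24
  sum/3: 116 121 117 120 121 122 120 119 113 109 105 105 106 112 114 117 119 116 122 119 121 119 119 120 117 119 120 122 117 118 122 120 119 119 119 120 118 119 121 118 118 116 118 122
  pred lid front top/bottom x 0.128 [(0, [316.5, 309.9]), (0.03, [318.0, 310.7]), (0.06, [319.6, 311.7]), (0.1, [322.0, 313.1])]
  pred lid front top/bottom x 0.131 [(0, [318.5, 311.8]), (0.03, [320.1, 312.7]), (0.06, [321.8, 313.6]), (0.1, [324.2, 315.1])]
w4 row250 r-b: 19 20 23 18 21 22 25 26 24 25 25 26 26 26 26 29 31 23 25 25 26 24 23 25 25 25 26 22 24 26 25 26 25 28 25 25 23 27 25 24 24 26 25 25
  sum/3: 101 105 102 106 111 117 123 119 122 118 119 119 120 119 118 109 96 98 103 103 106 113 114 117 120 120 120 120 120 121 119 121 119 124 123 119 118 121 120 123 120 121 119 122
  pred lid front top/bottom x 0.128 [(0, [324.1, 316.9]), (0.03, [325.8, 317.8]), (0.06, [327.6, 318.9]), (0.1, [330.2, 320.4])]
  pred lid front top/bottom x 0.131 [(0, [326.4, 31
[... 1721 characters left out ...]
front top/bottom x 0.131 [(0, [331.3, 322.4]), (0.03, [333.2, 323.6]), (0.06, [335.3, 324.9]), (0.1, [338.3, 326.8])]
w9 row250 r-b: 26 21 23 19 22 20 22 21 22 23 26 25 24 24 25 26 21 26 29 34 49 63 67 66 58 44 32 20 23 22 22 24 20 25 25 24 27 24 27 27 24 24 23 25
  sum/3: 121 118 112 110 105 106 103 105 110 110 118 121 125 123 123 124 121 118 119 105 78 63 58 59 65 78 97 103 109 106 109 112 110 114 116 119 121 119 122 120 122 119 123 121
  pred lid front top/bottom x 0.128 [(0, [328.9, 320.3]), (0.03, [330.8, 321.4]), (0.06, [332.9, 322.7]), (0.1, [335.8, 324.6])]
  pred lid front top/bottom x 0.131 [(0, [331.7, 322.8]), (0.03, [333.6, 323.9]), (0.06, [335.7, 325.3]), (0.1, [338.7, 327.2])]
```

The w8 to w9 comparison is decisive. The camera barely moved, but the lid's front edge shifted by 5 px and the gap behind it widened from 2 to 6 px. The catch has now let go and the lid is up about 0.08 rad against the rear finger. I'll replan the arc from here.

```bash
sed -i 's/k=\[.05/k=[.08/;s/\[33,34,35.5,37,39,40.5\]/[32,33,35,37,39,40.5]/;s/\[.32,.30,.26,.21,.16,.12\]/[.38,.34,.29,.23,.17,.12]/;s/30\*Z/33*Z/;s/linspace(.05/linspace(.08/;s/tcp(.05)/tcp(.08)/' plan.py; python3 plan.py | awk 'NR%2==0 || NR<9'
```

```text
1 0.11 [0.4, 0, -1.1] [0, -0.0063, 0] rel [-0.1  1.1]
2 0.15 [0.4, 0, -1.1] [0, -0.0062, 0] rel [-0.1  2.3]
3 0.18 [0.4, 0, -1.1] [0, -0.0062, 0] rel [-0.1  3.4]
4 0.21 [0.4, 0, -1.1] [0, -0.0061, 0] rel [-0.1  4.5]
5 0.25 [0.4, 0, -1.0] [0, -0.006, 0] rel [-0.1  5.7]
6 0.28 [0.5, 0, -1.0] [0, -0.0059, 0] rel [0.  6.8]
7 0.31 [0.5, 0, -1.0] [0, -0.0058, 0] rel [0.1 7.9]
8 0.35 [0.5, 0, -1.0] [0, -0.0057, 0] rel [0.3 9. ]
10 0.42 [0.6, 0, -1.0] [0, -0.0054, 0] rel [ 0.6 11.3]
12 0.48 [0.6, 0, -1.0] [0, -0.0054, 0] rel [ 1.1 13.5]
14 0.55 [0.6, 0, -0.9] [0, -0.0056, 0] rel [ 1.8 15.7]
16 0.62 [0.7, 0, -0.9] [0, -0.0061, 0] rel [ 2.6 17.9]
18 0.68 [0.7, 0, -0.9] [0, -0.0065, 0] rel [ 3.5 20. ]
20 0.75 [0.8, 0, -0.8] [0, -0.0068, 0] rel [ 4.5 22. ]
22 0.82 [0.8, 0, -0.8] [0, -0.0069, 0] rel [ 5.6 24. ]
24 0.88 [0.9, 0, -0.7] [0, -0.0068, 0] rel [ 6.9 25.9]
26 0.95 [0.9, 0, -0.7] [0, -0.0066, 0] rel [ 8.4 27.7]
28 1.02 [1.0, 0, -0.6] [0, -0.0066, 0] rel [ 9.9 29.3]
30 1.08 [1.0, 0, -0.6] [0, -0.0066, 0] rel [11.6 30.9]
32 1.15 [1.0, 0, -0.5] [0, -0.0068, 0] rel [13.4 32.3]
34 1.22 [1.0, 0, -0.5] [0, -0.0072, 0] rel [15.3 33.6]
36 1.29 [1.1, 0, -0.4] [0, -0.0075, 0] rel [17.3 34.8]
38 1.35 [1.1, 0, -0.3] [0, -0.0077, 0] rel [19.3 35.8]
40 1.42 [1.1, 0, -0.3] [0, -0.008, 0] rel [21.3 36.7]
```

First I'll raise only the rear finger by pivoting about the pressed front tip, so the lid clears the hook while the catch is held down.

{"fn": "servo_tool", "kwargs": {"xyz": [[0.5, 0, -0.45], [0.5, 0, -0.45], [0.5, 0, -0.45], [0.5, 0, -0.45], [0, 0, 0]], "turn": [[0, 0.015, 0], [0, 0.015, 0], [0, 0.015, 0], [0, 0.015, 0], [0, 0, 0]], "claw": [50, 50, 50, 50, 50]}}

```text
time_s: 12.72
tcp_pos: [0.5629, 0.1084, 0.0986]
eef_rot: [-3.142, -0.443, -0.024]
ft_force: [-2.5, -0.8, 6.1]
width: 0.05
```

```bash
cat > band.py <<'E'
import sys,pickle
from h import *
def proj(r,X):
    q=np.linalg.inv(r["pose"])@np.r_[X,1];v=r["intrinsics"]@q[:3];return np.round(v[:2]/v[2],1).tolist()
w,t=pickle.load(open(sys.argv[1]+".pkl","rb"));c=w["color"].astype(int)
for row in(230,250): print(row,"r-b:",' '.join(f"{v}" for v in (c[row,310:400:2,2]-c[row,310:400:2,0])),"\n  mean:",' '.join(f"{v}" for v in c[row,310:400:2].mean(-1).astype(int)))
print([(th,[proj(w,[.608+(-54*np.cos(th)+s*np.sin(th))/1e3,.13,.125+(54*np.sin(th)+s*np.cos(th))/1e3])[0] for s in(6,-4)]) for th in(0,.08,.15,.2,.3,.4)])
E
python3 st.py w10; python3 band.py w10
```

```text
12.7167 [0.5629 0.1084 0.0986] [-2.46 -0.75  6.14] [-0.156  0.458 -0.048]
scene diff at lid 23.998219373219374
230 r-b: 20 25 23 25 22 26 27 30 32 34 40 42 44 51 52 52 52 49 43 41 36 29 27 26 25 24 24 25 25 25 26 25 23 24 26 23 24 26 27 24 26 24 24 23 29 
  mean: 107 112 115 119 117 117 113 108 100 98 90 88 85 78 76 71 77 81 78 84 93 97 101 105 106 108 114 114 117 118 119 121 119 115 115 118 118 120 114 121 118 121 123 123 145
250 r-b: 23 28 24 26 26 28 27 56 75 71 76 75 71 36 25 26 25 22 24 23 26 24 24 26 24 23 24 24 25 27 26 26 25 26 26 24 25 24 22 27 26 27 25 28 31 
  mean: 111 114 120 126 125 123 121 81 63 64 67 70 68 92 112 116 116 117 123 125 125 125 118 121 123 121 123 120 124 123 122 122 122 120 121 123 123 121 118 120 120 118 122 131 153
[(0, [330.6, 320.6]), (0.08, [336.5, 324.5]), (0.15, [342.5, 328.6]), (0.2, [347.2, 332.0]), (0.3, [357.5, 339.8]), (0.4, [369.1, 349.0])]
```

The gap band has widened to about 12 px and the force is steady, so the lid is following the rear finger. Now the arc to the stop.

```bash
sed -i 's/k=\[.08,.3/k=[.17,.35/;s/\[.38,.34,.29/[.443,.40,.33/;s/.23,.17,.12\]/.26,.18,.12]/;s/linspace(.08/linspace(.17/;s/tcp(.08)/tcp(.17)/' plan.py; python3 plan.py | awk 'NR%2==0'
```

```text
2 0.23 [0.4, 0, -1.0] [0, -0.0072, 0] rel [-0.1  2.1]
4 0.3 [0.4, 0, -1.0] [0, -0.0076, 0] rel [-0.2  4.2]
6 0.36 [0.4, 0, -1.0] [0, -0.008, 0] rel [-0.2  6.3]
8 0.42 [0.4, 0, -1.0] [0, -0.0088, 0] rel [-0.1  8.4]
10 0.48 [0.4, 0, -1.0] [0, -0.0091, 0] rel [-0.1 10.6]
12 0.55 [0.5, 0, -1.0] [0, -0.0089, 0] rel [ 0.1 12.8]
14 0.61 [0.6, 0, -0.9] [0, -0.0081, 0] rel [ 0.6 14.9]
16 0.67 [0.7, 0, -0.8] [0, -0.0074, 0] rel [ 1.2 16.9]
18 0.73 [0.7, 0, -0.8] [0, -0.0071, 0] rel [ 2.1 18.8]
20 0.8 [0.8, 0, -0.7] [0, -0.007, 0] rel [ 3.1 20.7]
22 0.86 [0.8, 0, -0.7] [0, -0.0073, 0] rel [ 4.2 22.5]
24 0.92 [0.8, 0, -0.7] [0, -0.0078, 0] rel [ 5.3 24.2]
26 0.98 [0.8, 0, -0.6] [0, -0.0082, 0] rel [ 6.6 25.9]
28 1.04 [0.8, 0, -0.6] [0, -0.0084, 0] rel [ 7.9 27.5]
30 1.11 [0.9, 0, -0.6] [0, -0.0085, 0] rel [ 9.4 28.9]
32 1.17 [0.9, 0, -0.5] [0, -0.0085, 0] rel [10.9 30.3]
34 1.23 [0.9, 0, -0.5] [0, -0.0084, 0] rel [12.6 31.5]
36 1.3 [0.9, 0, -0.4] [0, -0.0085, 0] rel [14.3 32.7]
38 1.36 [1.0, 0, -0.3] [0, -0.0085, 0] rel [16.1 33.7]
40 1.42 [1.0, 0, -0.3] [0, -0.0086, 0] rel [17.9 34.5]
```

{"fn": "servo_tool", "kwargs": {"xyz": [[0.4, 0, -1.0], [0.4, 0, -1.0], [0.4, 0, -1.0], [0.4, 0, -1.0], [0.4, 0, -1.0], [0.4, 0, -1.0], [0.4, 0, -1.0], [0.4, 0, -1.0]], "turn": [[0, -0.007, 0], [0, -0.007, 0], [0, -0.0075, 0], [0, -0.0075, 0], [0, -0.008, 0], [0, -0.008, 0], [0, -0.009, 0], [0, -0.009, 0]], "claw": [50, 50, 50, 50, 50, 50, 50, 50]}}

```text
time_s: 13.48
tcp_pos: [0.5619, 0.1083, 0.1055]
eef_rot: [3.142, -0.376, -0.024]
ft_force: [2.0, -0.3, 2.0]
width: 0.0499
```

```bash
python3 st.py w11; python3 band.py w11|tail -3
```

```text
13.4833 [0.5619 0.1083 0.1055] [ 2.04 -0.32  2.03] [-0.051 -0.161  0.023]
scene diff at lid 25.21688034188034
250 r-b: 25 27 27 39 73 78 76 77 76 78 78 77 77 74 45 23 24 25 24 26 22 25 25 25 24 27 24 23 27 23 25 23 22 27 23 26 22 21 26 24 25 25 22 25 26 
  mean: 127 124 126 108 70 68 72 67 67 70 66 69 67 72 88 111 117 117 118 117 122 126 126 120 122 117 119 115 119 120 116 120 120 117 114 118 117 121 116 118 115 115 119 120 117
[(0, [321.7, 313.8]), (0.08, [326.8, 316.8]), (0.15, [331.9, 320.2]), (0.2, [335.9, 323.0]), (0.3, [345.1, 329.6]), (0.4, [355.5, 337.6])]
```

Force on the rear finger is 2.8 N, as expected from the lid spring, and the lid is at about 0.4 rad. Continuing.

{"fn": "servo_tool", "kwargs": {"xyz": [[0.4, 0, -1.0], [0.4, 0, -1.0], [0.5, 0, -1.0], [0.5, 0, -1.0], [0.6, 0, -0.9], [0.6, 0, -0.9], [0.7, 0, -0.8], [0.7, 0, -0.8]], "turn": [[0, -0.009, 0], [0, -0.009, 0], [0, -0.009, 0], [0, -0.009, 0], [0, -0.008, 0], [0, -0.008, 0], [0, -0.0075, 0], [0, -0.0075, 0]], "claw": [50, 50, 50, 50, 50, 50, 50, 50]}}

```text
time_s: 14.25
tcp_pos: [0.5636, 0.1082, 0.1142]
eef_rot: [-3.142, -0.309, -0.024]
ft_force: [2.0, -0.7, 1.1]
width: 0.0501
```

{"fn": "servo_tool", "kwargs": {"xyz": [[0.7, 0, -0.8], [0.7, 0, -0.8], [0.8, 0, -0.7], [0.8, 0, -0.7], [0.8, 0, -0.7], [0.8, 0, -0.7], [0.8, 0, -0.7], [0.8, 0, -0.7]], "turn": [[0, -0.007, 0], [0, -0.007, 0], [0, -0.007, 0], [0, -0.007, 0], [0, -0.0075, 0], [0, -0.0075, 0], [0, -0.008, 0], [0, -0.008, 0]], "claw": [50, 50, 50, 50, 50, 50, 50, 50]}}

```text
time_s: 14.92
tcp_pos: [0.5679, 0.1082, 0.1215]
eef_rot: [-3.142, -0.25, -0.024]
ft_force: [1.8, 1.0, -0.2]
width: 0.0501
```

```bash
python3 st.py w12; python3 band.py w12|tail -3
```

```text
14.9167 [0.5679 0.1082 0.1215] [ 1.79  0.97 -0.21] [-0.056 -0.08   0.047]
scene diff at lid 25.74145299145299
250 r-b: 145 96 70 68 70 70 67 70 68 72 68 67 70 67 47 27 24 22 24 26 27 22 25 21 24 26 24 24 23 21 25 22 21 22 19 24 23 21 23 23 23 21 25 21 23 
  mean: 125 81 60 58 62 61 58 61 62 61 60 62 58 63 78 110 121 116 114 119 124 124 123 122 123 125 124 119 115 107 107 106 112 109 108 107 111 110 110 109 106 111 109 113 108
[(0, [294.5, 290.7]), (0.08, [297.6, 292.0]), (0.15, [301.0, 293.8]), (0.2, [303.8, 295.4]), (0.3, [310.4, 299.6]), (0.4, [318.3, 305.1])]
```

{"fn": "servo_tool", "kwargs": {"xyz": [[0.8, 0, -0.6], [0.8, 0, -0.6], [0.8, 0, -0.6], [0.8, 0, -0.6], [0.9, 0, -0.6], [0.9, 0, -0.6], [0.9, 0, -0.5], [0.9, 0, -0.5]], "turn": [[0, -0.008, 0], [0, -0.008, 0], [0, -0.008, 0], [0, -0.008, 0], [0, -0.0085, 0], [0, -0.0085, 0], [0, -0.0085, 0], [0, -0.0085, 0]], "claw": [50, 50, 50, 50, 50, 50, 50, 50]}}

```text
time_s: 15.68
tcp_pos: [0.5735, 0.108, 0.1275]
eef_rot: [-3.142, -0.184, -0.024]
ft_force: [1.2, -0.4, 0.3]
width: 0.0501
```

{"fn": "servo_tool", "kwargs": {"xyz": [[0.9, 0, -0.5], [0.9, 0, -0.5], [0.9, 0, -0.4], [0.9, 0, -0.4], [1.0, 0, -0.3], [1.0, 0, -0.3], [1.0, 0, -0.3], [1.0, 0, -0.3]], "turn": [[0, -0.0085, 0], [0, -0.0085, 0], [0, -0.0085, 0], [0, -0.0085, 0], [0, -0.0085, 0], [0, -0.0085, 0], [0, -0.0085, 0], [0, -0.0085, 0]], "claw": [50, 50, 50, 50, 50, 50, 50, 50]}}

```text
time_s: 16.35
tcp_pos: [0.5806, 0.1079, 0.1316]
eef_rot: [-3.142, -0.116, -0.024]
ft_force: [1.0, 0.2, -0.2]
width: 0.0498
```

{"fn": "servo_tool", "kwargs": {"xyz": [[0.9, 0, -0.1], [0.9, 0, -0.1], [0.9, 0, -0.1], [0.9, 0, -0.1], [0.9, 0, 0], [0.9, 0, 0], [0.9, 0, 0], [0.9, 0, 0]], "turn": [[0, 0, 0], [0, 0, 0], [0, 0, 0], [0, 0, 0], [0, 0, 0], [0, 0, 0], [0, 0, 0], [0, 0, 0]], "claw": [50, 50, 50, 50, 50, 50, 50, 50]}}

```text
time_s: 17.02
tcp_pos: [0.5874, 0.1077, 0.1328]
eef_rot: [3.142, -0.116, -0.024]
ft_force: [0.2, -0.4, 0.6]
width: 0.0502
```

{"fn": "servo_tool", "kwargs": {"xyz": [[0.9, 0, 0], [0.9, 0, 0], [0.9, 0, 0], [0.9, 0, 0], [0, 0, 0], [0, 0, 0]], "turn": [[0, 0, 0], [0, 0, 0], [0, 0, 0], [0, 0, 0], [0, 0, 0], [0, 0, 0]], "claw": [50, 50, 50, 50, 50, 50]}}

```text
time_s: 17.52
tcp_pos: [0.5912, 0.1076, 0.1333]
eef_rot: [-3.142, -0.117, -0.024]
ft_force: [-0.3, -0.4, -0.3]
width: 0.0499
```

```bash
python3 st.py w13
python3 - <<'E'
import pickle
from h import *
w,t=pickle.load(open("w13.pkl","rb"));c=w["color"].astype(int)
for row in(200,225,250,270): print(row,' '.join(f"{v}" for v in c[row,230:410:4].mean(-1).astype(int)))
E
```

```text
17.5167 [0.5912 0.1076 0.1333] [-0.33 -0.41 -0.32] [-0.086  0.077  0.026]
scene diff at lid 37.5701566951567
200 133 132 120 119 117 118 117 117 116 115 119 119 119 122 152 156 156 159 161 163 164 168 167 172 172 176 176 175 181 182 165 149 146 143 145 144 147 151 150 148 169 177 173 171 149
225 128 129 129 132 90 56 56 57 54 55 66 63 63 56 60 60 57 55 55 60 56 56 58 224 231 200 109 108 102 102 104 102 110 215 213 208 208 214 212 211 208 210 212 232 235
250 127 112 129 129 119 61 101 101 96 94 93 93 81 79 77 78 75 74 71 67 127 129 94 101 201 124 127 107 121 130 128 166 244 198 216 209 209 215 211 208 209 208 215 231 233
270 130 129 128 128 246 84 134 148 148 146 147 143 142 140 139 139 141 138 133 135 132 133 132 130 154 122 128 113 119 126 127 156 236 167 210 209 206 213 212 210 208 208 215 230 232
```

The force has gone to zero, so the lid is at its stop with the rear finger clear behind it. I'll lift straight out.

{"fn": "servo_tool", "kwargs": {"xyz": [[0.6, 0, -5], [1.2, 0, -10], [1.7, 0, -15], [2.4, 0, -20], [2.4, 0, -20], [3, 0, -25], [3, 0, -25], [3, 0, -25]], "turn": [[0, 0, 0], [0, 0, 0], [0, 0, 0], [0, 0, 0], [0, 0, 0], [0, 0, 0], [0, 0, 0], [0, 0, 0]], "claw": [50, 50, 50, 50, 50, 50, 50, 50]}}

```text
time_s: 18.28
tcp_pos: [0.5914, 0.1076, 0.2818]
eef_rot: [-3.141, -0.118, -0.024]
ft_force: [-0.1, -0.2, 0.4]
width: 0.0502
```

{"fn": "servo_tool", "kwargs": {"xyz": [[-30, 0, -10], [-30, 0, 0], [-30, 0, 0], [-30, 0, 0], [-30, 0, 0], [0, 0, 0], [0, 0, 0]], "turn": [[0, 0, 0], [0, 0, 0], [0, 0, 0], [0, 0, 0], [0, 0, 0], [0, 0, 0], [0, 0, 0]], "claw": [50, 50, 50, 50, 50, 50, 50]}}

```text
time_s: 18.87
tcp_pos: [0.4409, 0.1113, 0.2731]
eef_rot: [-3.141, -0.12, -0.023]
ft_force: [-0.1, -0.2, -0.0]
width: 0.0498
```

Run:
```python
from workcell import sense,snapshot
import pickle
from h import *
s=sense();print(s["time_s"],np.round(s["tcp_pos"],3),np.round(s["ft_force"],2))
w,t=snapshot("wrist"),snapshot("scene");pickle.dump((w,t),open("w14.pkl","wb"))
d=pickle.load(open("d0.pkl","rb"))
def proj(r,X):
    q=np.linalg.inv(r["pose"])@np.r_[X,1];v=r["intrinsics"]@q[:3];return np.round(v[:2]/v[2],1).tolist()
th=1.4
print("scene: lid tip pred",[proj(t,[.608+(-54*np.cos(a)+6*np.sin(a))/1e3,y,.125+(54*np.sin(a)+6*np.cos(a))/1e3]) for a in(1.2,1.4) for y in(.076,.138)],"hinge",[proj(t,[.614,y,.125]) for y in(.076,.138)])
df=np.abs(t["color"].astype(int)-d["scene"]["color"]).mean(-1)
g=t["color"][205:270,270:316]
for r in range(0,65,3):print(205+r,' '.join(f"{v:3d}" for v in g[r,::2].mean(-1).astype(int)))
f=lambda im,a:cv2.cvtColor(im["color"],cv2.COLOR_BGR2GRAY)[a].astype(np.float32)
for nm,a in dict(jarglass=np.s_[252:274,272:316],side=np.s_[243:275,215:246],front=np.s_[224:254,236:266],back=np.s_[262:284,236:270],pig=np.s_[185:235,190:232]).items():
    print(nm,np.round(cv2.phaseCorrelate(f(d["scene"],a),f(t,a))[0],2))
cv2.imwrite("pics/f.png",t["color"])
```

```text
18.8667 [0.441 0.111 0.273] [-0.1  -0.19 -0.03]
scene: lid tip pred [[276.8, 235.0], [305.8, 234.6], [276.5, 237.6], [305.9, 237.3]] hinge [[277.5, 259.2], [306.1, 258.9]]
205 106 109 110 110 109 110 110 110 109 110 110 110 110 111 109 109 108 109 108 109 109 109 110
208 150 160 175 176 175 176 175 176 174 175 175 174 175 175 175 175 151 149 151 174 175 174 175
211 155 158 179 180 180 181 181 180 179 180 179 180 180 180 180 180 171 155 155 178 180 180 179
214 154 156 177 179 180 178 166 157 151 147 150 156 163 162 135 125 107  90  76  74 108 103  84
217  62  57  57  48  48  41  35  30  31  30  30  29  26  27  29  29  31  37  40  45  52  85  95
220  45  46  52  59  83  92  95 100 100  99 101 104 146 149 150 150 151 154 154 154 164 180 180
223 155 155 156 155 154 154 154 156 155 154 154 155 154 155 154 154 154 155 155 155 156 177 180
226 154 154 162 159 154 155 155 155 154 154 155 155 155 155 155 154 154 154 155 154 155 164 179
229 156 154 155 167 154 155 155 155 155 159 164 164 166 165 166 156 155 154 155 155 155 156 178
232 158 155 155 156 155 155 155 155 155 199 228 219 232 229 223 
[... 580 characters left out ...]
144 143 145 240 230 195 220
253 158 213 213 221 234 150 144 144 144 143 143 143 143 143 143 142 143 142 140 168 169 195 219
256 146 151 155 215 233 149 143 143 141 141 142 141 141 141 141 139 143 142 136 155 162 166 188
259 211 212 212 216 208 139 118 117 121 121 121 120 121 120 121 122 121 121 124 136 151 141 127
262 213 212 207 182 122 121 120 122 121 121 121 121 121 121 120 120 122 121 121 119 158 143 128
265 211 212 207 200 194 197 196 197 198 196 195 188 188 189 188 189 190 186 187 192 199 150 129
268 212 211 207 157 163 151 105 104 140 126 106 104 120 106 104 133 147 105 107 175 173 141 130
jarglass [0.33 0.09]
side [-0.03  0.01]
front [ 0.02 -0.01]
back [-0.02 -0.01]
pig [ 0.48 -0.01]
```

The lid's back face spans rows 238–258 in the scene view. For the 1.40 rad stop I predicted 237.5–259. The jar has shifted by less than 1 mm, the small jars by 0, and the robot is clear, so I'm handing in.

```bash
python3 -c "from workcell import sign_off;print(sign_off())"
```

```text
the job is handed in; nothing more can be done
None
```

The broad jar's lid is standing open at its stop, and the job was handed in at about 19 s of the 40 s allowed. The front finger pressed the paddle until the catch let go. The rear finger, just over the lid, caught it at about 0.08 rad and let it up over about 4 s. I then lifted clear and backed away.

**Last checks**
- **Lid:** its outer face spans rows 238–258 in the scene camera, against 237.5–259 predicted for the 1.40 rad stop.
- **Robot:** the force reading was about zero, so it was touching nothing.
- **Small jars:** shifts were 0.03 px or less.
- **Broad jar:** about 0.3 px, under 1 mm, in the scene image. That may be partly shadow.
- **Salt pig:** 0.5 px, which I put down to the arm's shadow or outline in that crop, since the arm never went near it. I did not check this further.

**What went wrong or disagreed**
- **First press:** it did not release the catch. The rear finger met the shut lid first, with 7.7 N in total. I misread a gasket line as a release and began the lift, but the force and the images showed the lid still shut. I then tilted the tool more and pressed again.
- **Contact height:** on the second press the fingers met the jar a few millimetres lower than the first contact predicted. I did not resolve why.
- **Fingertips:** they measured about 30 mm behind the reported TCP, so I found the heights by touch.

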